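# Put the amber bottle away in the dry cabinet and start the purge

## Task

Put the amber bottle from the blue spill tray away in the dry cabinet: stand it upright on the cabinet's pulled-out tray beside the beaker, slide the tray fully home, and push the door shut until its sprung latch snaps in behind the keeper. Only when the door has latched, turn the black ball knob on the roof counter-clockwise to its stop to open the purge gas. Do not knock over the beaker, and leave the other two bottles standing where they are in the spill tray.

Things in the scene. Friction and masses are not known exactly. Their poses are not given: they have to be found in the camera images.
- dry_cabinet: Dry cabinet, fixed: clear box with white edges, 170 deep (x) x 200 wide (y) x 126 high mm. Origin: centre of its underside, on the worktop. Its axes: z up; the open front looks to -x (front face at x = -85 mm); +y is left seen from the front. 98 mm clear above the tray floor inside. On the roof: purge valve (left of the middle), flat round humidity dial 6 mm high (back right).
- cabinet_front (a point): Centre of the cabinet's front face (85 mm in front of the cabinet's middle, 63 mm up). Axes as the cabinet's.
- tray (a joint): How far the tray is pulled out, m: 0 = fully home, 0.125 = fully out (starts at 0.115 to 0.125). It comes out along the cabinet's -x; friction about 1 N; stays where it is left. While out it bars the door.
- tray_floor (a point): Middle of the tray's floor, upper face, 18 mm above the worktop; axes as the cabinet's. Aluminium tray, 145 (x) x 172 (y) mm outside, with a lip 4 mm thick, 12 mm high all round. When out, its rear 26 to 37 mm still lie inside the cabinet. The right half (-y) is free for the bottle: the spot 30 mm in front of and 45 mm right of this point is clear of beaker, pull and roof.
- tray_handle (a point): Middle of the top of the tray's pull: an upright loop of 8 mm steel rod, 44 mm wide (y), before the tray's front edge, 85 mm in front of the tray's middle; 106 mm above the worktop, the loop's top 110 mm. Push its front along the cabinet's +x to slide the tray in; fully home, this point is 6 mm in front of the cabinet's front face. Push high, to keep the hand above the roof (126 mm).
- door (a joint): Opening angle of the door, rad: 0 = shut, against its stop; 1.57 = square to the front; 2.05 = fully open. Starts at 1.62 to 1.95. Upright axis at the cabinet's front left edge; the free edge swings to the right to shut. It stays where it is left (friction 0.04 N m). From about 0.08 to 0.02 rad the latch rides over the keeper: this takes about 12 N pressed at door_push.
- door_hinge (a point): On the door's upright hinge axis, at the door's back face, 67 mm above the worktop, 87 mm in front of and 97 mm left of the cabinet's middle. Its axes turn with the door: -y runs from the hinge to the free edge, -x is the outward normal; shut, they are parallel to the cabinet's. Clear door with white rim, 181 long x 116 high mm, top 125 mm up; its outer face lies 20 mm outward of the axis.
- door_push (a point): A good place to push (high, so that the hand stays above the roof): on the door's outer face, 115 mm along from the hinge axis, 110 mm above the worktop (15 mm below the door's top). Axes as door_hinge. The steel latch case covers the last 42 mm before the free edge, 50 to 82 mm above the worktop, standing 19 mm off the outer face, its thumb-turn 29 mm.
- tongue (a joint): How far the latch's brass tongue is pushed in, m: 0 = fully out, 0.0105 = fully in. It sits at the door's free edge, its leading side sloped at 45 degrees, and springs out by itself (2.6 N, rising to 5 N). It goes in about 7 mm to ride over the steel keeper on the cabinet's right front edge, then springs out behind it. Latched: door and tongue both at about 0.
- purge_knob (a joint): Angle of the purge valve's knob, rad: 0 = shut (red pointer across the gas pipe, to the cabinet's right), 1.5 = fully open, at its stop (pointer along the pipe, to the back). Counter-clockwise seen from above opens. Starts at 0 to 0.25; friction 0.1 N m; stays where it is left.
- knob_center (a point): Centre of the smooth black ball knob, 40 mm in diameter, 184 mm above the worktop, 58 mm above the roof, on an upright axis 10 mm in front of and 45 mm left of the cabinet's middle. Slippery (friction 0.4): it holds only when gripped across its widest part, at this height, from above. 12 mm stem below; pointer disc 32 mm below this point.
- amber_center (a point): The small amber (brown) bottle with black cap, half-way up on its axis: body 46 mm in diameter up to 57 mm, shoulder, cap 29 mm in diameter, 88 mm high in all, about 0.11 kg. It stands in any of the three places of the spill tray.
- spill_tray: Shallow blue spill tray, fixed to the worktop, 104 (x) x 236 (y) mm, rim 11 mm high, floor 3 mm thick. Origin: centre of its underside. Three bottles stand in it in a row along its y axis, about 78 mm from axis to axis.
- bottle_a_center (a point): A clear 56 mm reagent bottle with blue cap and blue-banded label, 105 mm high, half-way up on its axis; it stands in the spill tray and stays there.
- bottle_b_center (a point): A clear 56 mm reagent bottle with blue cap and purple-banded label, 105 mm high, half-way up on its axis; it stands in the spill tray and stays there.
- beaker_center (a point): An empty translucent beaker, 64 mm in diameter, 76 mm high, 45 g, half-way up on its axis; it stands on the left half (+y) of the tray and rides in with it.

How it is judged:
By the outcome, as a careful person would: the job done as asked, in the order asked, and still so for the second after the job is handed in, with the robot touching nothing.
It also fails if it takes over 72 s, if anything falls off the work surface, if the arm or the gripper's body presses on something with over 40 N, if the wrist force passes 120 N, or if a joint passes its speed limit or range.

## Robot

A 6-joint arm with a two-finger parallel gripper is mounted at the origin on a cart in front of the work surface, level with it; the furniture and walls round the work are solid. World frame = base frame: x ahead of the robot, y to its left, z up, the work surface at z = 0. Lengths are in m, angles in rad, forces in N, time in s.
With the tool pointing down it reaches from about 0.375 to 0.75 m from the base axis. Payload 9 kg.
Tool frame: the origin (TCP) lies on the centre line of the jaws, within the pads' length; the fingertips stand 14 mm ahead of it and the grasp point (between the pads) lies 5 mm behind it (arm.tcp_to_tips is the distance from the TCP to the fingertips, in m); z points along the fingers, y is the direction in which the jaws open and shut (so a half turn about z gives the same grasp; the last joint's range is limited). The gripper opens to 85 mm and grips with 20 to 120 N. Pads are 22 mm wide; open, the fingers measure 114 mm over their backs; the gripper's body (76 mm by 85 mm) begins 54 mm behind the grasp point. The pads swing forward as they close: fully open they stand 13 mm farther back than shut.
Start: joints at [-1.547, 0.104, 0.097, 1.564, 0, 1.353], TCP at [0.144, -0.583, 0.245] pointing down, gripper open.
Joint ranges: [-2.99, 2.99], [-0.84, 1.86], [-1.1, 1.16], [-1.84, 2.11], [-1.51, 1.56], [-3.14, 3.14]. Speed limits (rad/s): [2.22, 2.22, 2.57, 3.14, 3.14, 3.14].

## Interface

Orientations are given as a unit quaternion [w, x, y, z].
In Python, from station import status, viewer, order, models, arm gives the robot as it stands. The module is installed in compiled form; this text tells all that it offers.
- The arm moves only by the tool arm_command, never from a script. Its argument "rows" is a list of rows, each a list of 3 entries, a list of its own where there are three numbers: the turn, a rotation vector about the tool's x, y, z in rad, then the shift along the tool's x, y, z in mm, then the finger opening in mm, from 0 to 85.4. In form: [[[ax, ay, az], [tx, ty, tz], hand], ...]. A call has 1 to 5 rows; each row shifts and turns the commanded pose from where the row before left it, along the tool's axes as they then stand; what a row does not reach is not made up. A row lasts 1/10 s, in which the tool goes at most 50 mm and 8.59 degrees, less where a joint would pass 70% of its speed; a pose out of reach is approached as far as the arm can. A call with a gripper value outside its range is refused whole. The fingers move at their own pace and stop on an object; "grip_force" is the grip in N (left out, the last holds). Time passes only in rows, so rows that do not move let the fingers close. It gives the time, the measured TCP pose, the force and the opening at its end, in the units of the state.
- status.sense(): the state, without advancing time (a new reading comes with each control period).
- viewer.camera(name): name is "scene" or "top" or "wrist"; returns the picture (420x560x3 uint8, red, green, blue); there is no depth.
- viewer.calibration(name): a dict with "intrinsics" (3x3 intrinsics, pixels), "k1" (the pictures are not rectified: a ray, as slopes to the right and down, at radius r is drawn at 1 + k1 r^2 times it, then the intrinsics apply), "camera_from_world" (4x4, takes a point from world to camera coordinates); the wrist camera has in their place "mount" (4x4, takes a point from camera to tool coordinates, whose origin is the TCP and whose axes are the flange's). Camera axes: x right, y down, z forward; pixel columns grow to the right and rows downward; lengths in m; the calibration is good to about 2 mm. A picture is of the moment at which its call begins: read the wrist's pose just before it. calibration takes no time and is no camera call.
- order.hand_in(): hands the job in, once; it reports no verdict.
Trained networks look in the newest picture that a camera, given by its name, has taken for a name from the list of things; names that differ only in an ending like _2 or _b are one class to them, and where a whole thing is asked for, a point or a joint stands for the part that bears it (a point fixed in the world has none). Each returns a list of dicts, best first, with "confidence" (0 to 1); they miss things now and then, are a little off and sometimes report something else, mostly with a low value. They report only what shows in the picture. A call takes as long as a camera call.
- models.spot_in(camera, target): "position" ([column, row] in pixels, amid what is visible of it).
- models.masks_of(camera, target): "region" (420x560 bool, what is visible of it) and "position" ([column, row] in pixels, amid what is visible of it).
The state is a dict: "time": time; "joint_positions": joint angles; "joint_vel": joint speeds; "tau": joint torques, N m; "ee_pos": TCP position; "ee_rot": TCP orientation; "contact_force": force on the tool from outside, world axes, zero at the start; "torque": the same for the moment, N m; "width": finger opening in m.
Only numpy, scipy, OpenCV 4.12 (cv2) and the standard library are available. Lean on these libraries where they do the work, as an engineer would, in place of code of your own. Each camera call takes 0.05 s, during which the arm holds its last target.

## Working session

There is one attempt and no reset: what is moved stays moved. The work goes in short steps, Python scripts to look and compute and a tool call to move; the robot and the scene stay as the last step left them, time stands still between calls to the robot, and variables do not carry over. Pictures are saved under pics/ and viewed, and the job is handed in when it is done.

Besides the shell and the picture viewer there is one more tool, called as a command line: name --argument value ..., lists and objects as JSON in quotes. arm_command: Moves the arm, as the interface text tells. Its arguments: {"type":"object","properties":{"rows":{"type":"array"},"grip_force":{"type":"number"}},"required":["rows"]}

```bash
ls; mkdir -p pics
python3 - <<'E'
from station import status, viewer, order, models, arm
import cv2
s=status.sense(); print(s)
for n in ("scene","top","wrist"):
    im=viewer.camera(n); cv2.imwrite(f"pics/{n}0.png",im[:,:,::-1])
    c=viewer.calibration(n); print(n,c)
print(arm.tcp_to_tips, [a for a in dir(arm) if a[0]!='_'])
E
```

```text
pics
{'time': 0.0, 'joint_positions': array([-1.54668036e+00,  1.04687664e-01,  9.64668740e-02,  1.56387510e+00,
       -1.60886929e-05,  1.35312862e+00]), 'joint_vel': array([ 1.05914140e-03, -3.13382079e-05,  1.18389243e-04, -1.90649390e-03,
        7.00960791e-04, -2.55071281e-03]), 'tau': array([ 6.56837965e-04, -5.56930089e+01,  5.03647971e+01,  1.70632533e-02,
       -1.04461030e-04, -1.56316283e-06]), 'ee_pos': array([ 0.14367678, -0.58222905,  0.24452779]), 'ee_rot': array([-6.47520879e-04,  9.92701267e-01,  1.20597564e-01,  5.47786002e-05]), 'contact_force': array([-0.00388236,  0.04629374, -0.10296374]), 'torque': array([ 0.03486718, -0.03036319, -0.01417359]), 'width': 0.08480101155168349}
scene {'intrinsics': array([[487.12113984,   0.        , 273.3609849 ],
       [  0.        , 487.12113984, 216.07397884],
       [  0.        ,   0.        ,   1.        ]]), 'k1': -0.024245309752895437, 'camera_from_world': array([[-0.72944585, -0.68390636,  0.01344768,  0.4028848 ],
       [-0.49351899,  0.51256487, -0.70264946,  0.37120883],
       [ 0.47365363, -0.51918141, -0.71140
[... 443 characters left out ...]
856, -0.01718042, -0.99502445,  0.97606816],
       [ 0.        ,  0.        ,  0.        ,  1.        ]])}
wrist {'intrinsics': array([[338.97382525,   0.        , 273.58862964],
       [  0.        , 338.97382525, 212.89198541],
       [  0.        ,   0.        ,   1.        ]]), 'k1': -0.049843502035094675, 'mount': array([[-3.13726656e-04, -9.55256942e-01, -2.95777071e-01,
         7.52331996e-02],
       [ 9.99999848e-01, -4.33978729e-04,  3.40914141e-04,
        -1.51355887e-04],
       [-4.54021557e-04, -2.95776919e-01,  9.55256933e-01,
        -1.29563263e-01],
       [ 0.00000000e+00,  0.00000000e+00,  0.00000000e+00,
         1.00000000e+00]])}
0.014 ['MotionError', 'tcp_to_tips']
```

View pics/scene0.png

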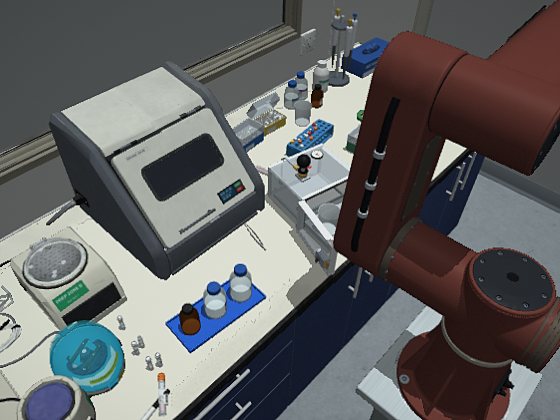

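View pics/top0.png

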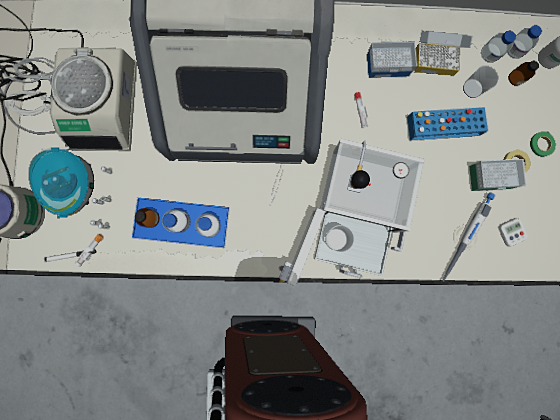

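View pics/wrist0.png

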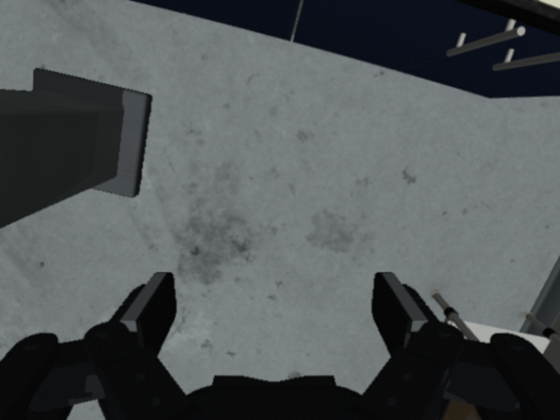

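```bash
cat > h.py <<'E'
import numpy as np, cv2
from station import status, viewer, order, models, arm
def dist(c): return np.array([c['k1'],0,0,0,0.])
def ray(name,px):
    c=viewer.calibration(name); T=c['camera_from_world']
    u=cv2.undistortPoints(np.array([[px]],float),c['intrinsics'],dist(c))[0,0]
    d=T[:3,:3].T@np.array([u[0],u[1],1]); o=-T[:3,:3].T@T[:3,3]
    return o,d
def atz(name,px,z):
    o,d=ray(name,px); return o+d*(z-o[2])/d[2]
def proj(name,P):
    c=viewer.calibration(name); T=c['camera_from_world']
    P=np.atleast_2d(P); r,_=cv2.Rodrigues(T[:3,:3])
    return cv2.projectPoints(P.astype(float),r,T[:3,3],c['intrinsics'],dist(c))[0][:,0]
def crop(im,x0,y0,x1,y1,k,fn):
    cv2.imwrite(fn,cv2.resize(im[y0:y1,x0:x1,::-1],None,fx=k,fy=k,interpolation=cv2.INTER_CUBIC))
def wray(px,s):
    c=viewer.calibration('wrist'); M=c['mount']
    from scipy.spatial.transform import Rotation as R
    q=s['ee_rot']; Rw=R.from_quat([q[1],q[2],q[3],q[0]]).as_matrix()
    u=cv2.undistortPoints(np.array([[px]],float),c['intrinsics'],dist(c))[0,0]
    d=Rw@M[:3,:3]@np.array([u[0],u[1],1]); o=s['ee_pos']+Rw@M[:3,3]
    return o,d
def watz(px,s,z):
    o,d=wray(px,s); return o+d*(z-o[2])/d[2]
E
python3 - <<'E'
from h import *
im=cv2.imread('pics/top0.png')[:,:,::-1]; crop(im,270,130,430,290,5,'pics/topc.png') if 0 else crop(im,275,135,435,285,4.9,'pics/topc.png')
crop(im,125,190,240,255,6,'pics/topb.png')
im=cv2.imread('pics/scene0.png')[:,:,::-1]; crop(im,255,130,375,280,4,'pics/scc.png')
viewer.camera('top')
for n in ['dry_cabinet','purge_knob','knob_center','tray_floor','tray_handle','door','door_push','amber_center','bottle_a_center','bottle_b_center','beaker_center','spill_tray','cabinet_front']:
    try: print(n,[(np.round(d['position']),round(d['confidence'],2)) for d in models.spot_in('top',n)][:4])
    except Exception as e: print(n,e)
E
```

```text
dry_cabinet [(array([362., 209.]), 0.55), (array([357., 246.]), 0.27)]
purge_knob [(array([360., 177.]), 0.59)]
knob_center [(array([362., 179.]), 0.65)]
tray_floor [(array([357., 246.]), 0.85), (array([206., 227.]), 0.25)]
tray_handle [(array([360., 248.]), 0.67), (array([299., 251.]), 0.37)]
door [(array([300., 253.]), 0.88)]
door_push [(array([300., 249.]), 0.82)]
amber_center [(array([148., 216.]), 0.71)]
bottle_a_center [(array([207., 224.]), 0.96)]
bottle_b_center [(array([170., 220.]), 0.78)]
beaker_center [(array([344., 238.]), 0.66)]
spill_tray [(array([186., 230.]), 0.87)]
cabinet_front [(array([365., 207.]), 0.96), (array([301., 251.]), 0.32)]
```

View pics/topc.png

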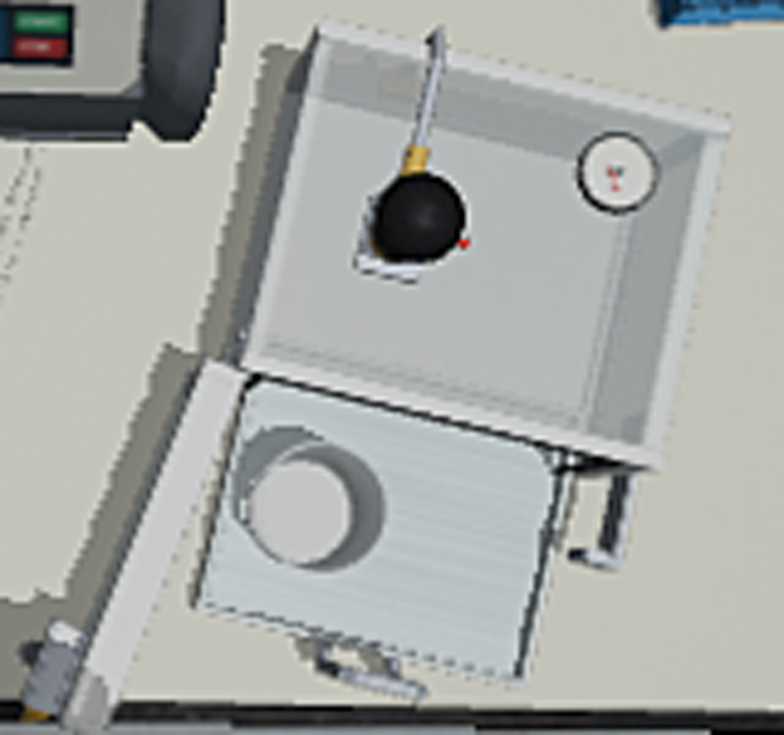

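View pics/topb.png

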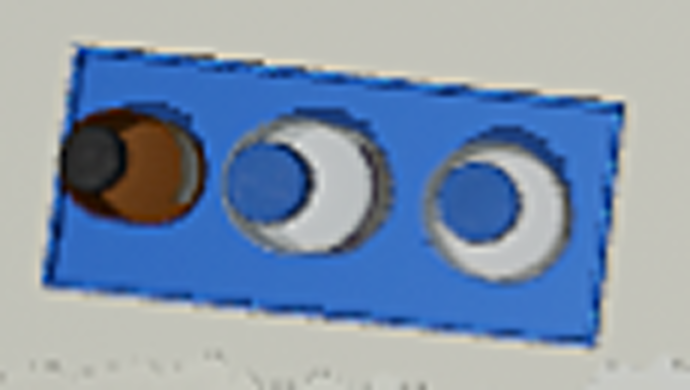

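View pics/scc.png

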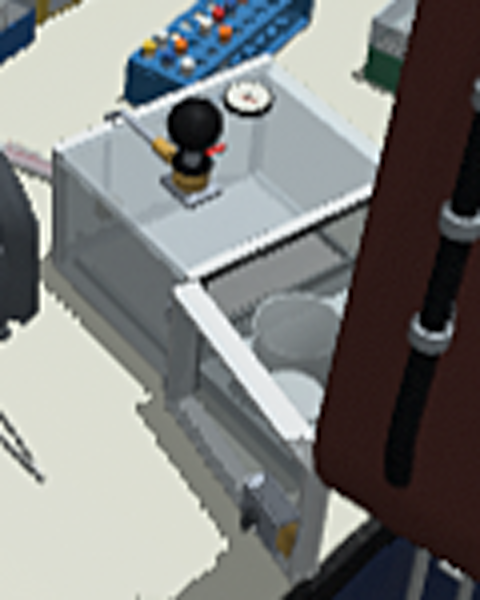

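```bash
cat > fit.py <<'E'
from h import *
from scipy.optimize import least_squares
c=np.array([[240,367],[658,467],[730,120],[318,25]])/4.9+[275,135]-.4
pts=np.array([atz('top',p,.126)[:2] for p in c])
loc=np.array([[-.085,.1],[-.085,-.1],[.085,-.1],[.085,.1]])
def f(v):
    ca,sa=np.cos(v[2]),np.sin(v[2]); R=np.array([[ca,-sa],[sa,ca]])
    return (loc@R.T+v[:2]-pts).ravel()
r=least_squares(f,[.55,-.2,0]); print('cab',r.x,np.round(r.fun.reshape(-1,2)*1e3,1))
for z,n,p in ((.184,'knob',(418,217)),(.094,'beaker',(300,510)),(.11,'handle',(370,682))):
    p=np.array(p)/4.9+[275,135]; print(n,atz('top',p,z))
b=np.array([[95,158],[268,182],[480,202]])/6+[125,190]-.4
for p,z in zip(b,(.091,.108,.108)): print('bottle cap',atz('top',p,z))
t=np.array([[77,47],[623,103],[597,345],[44,287]])/6+[125,190]-.4
print('spill',[np.round(atz('top',p,.011)[:2],4) for p in t])
for p in ((188,320),(212,302),(239,283)): pass
print('scene amber cap', atz('scene',(191,310),.091), atz('scene',(214,286),.108),atz('scene',(239.5,268),.108))
print('knob scene',atz('scene',(255+195/4,130+122/4),.184))
E
python3 fit.py
```

```text
cab [ 0.61118332 -0.22659187 -0.20936663] [[-1.5  0.1]
 [-1.1 -0.5]
 [ 0.4  0.6]
 [ 2.3 -0.2]]
knob [ 0.61135452 -0.18243712  0.184     ]
beaker [ 0.48504451 -0.14533196  0.094     ]
handle [ 0.40568646 -0.17644139  0.11      ]
bottle cap [0.52842475 0.31309855 0.091     ]
bottle cap [0.51964288 0.2402318  0.108     ]
bottle cap [0.51396421 0.15879862 0.108     ]
spill [array([0.5812, 0.3508]), array([0.5628, 0.1174]), array([0.4606, 0.1247]), array([0.4791, 0.3591])]
scene amber cap [0.5158523  0.31571332 0.091     ] [0.518045   0.24164382 0.108     ] [0.51354941 0.16312361 0.108     ]
knob scene [ 0.61198596 -0.18313605  0.184     ]
```

```bash
cat > plan.py <<'E'
# usage: plan.py x y z yaw  [n] -> tool-frame rows to the target (shift first, then turn; assumes pointing down)
import sys
from h import *
from scipy.spatial.transform import Rotation as R
def pose():
    s=status.sense(); q=s['ee_rot']; Rw=R.from_quat([q[1],q[2],q[3],q[0]])
    x=Rw.as_matrix()[:,0]; return s,Rw,np.arctan2(x[1],x[0])
def plan(x,y,z,yaw,n=None):
    s,Rw,y0=pose()
    d=np.array([x,y,z])-s['ee_pos']; dy=(yaw-y0+np.pi)%(2*np.pi)-np.pi
    if n is None: n=int(np.ceil(max(np.linalg.norm(d)/.045,abs(dy)/.14,1)))
    print('t',round(s['time'],2),'pos',np.round(s['ee_pos'],4),'yaw',round(y0,3),'F',np.round(s['contact_force'],1),'w',round(s['width'],4),'q',np.round(s['joint_positions'],2))
    tgt=R.from_euler('z',yaw)*R.from_euler('x',np.pi)
    rv=(Rw.inv()*tgt).as_rotvec()
    print('n',n,'rotvec total',np.round(rv,3),'per row',np.round(rv/n,3))
    for i in range(n):
        Ri=Rw*R.from_rotvec(rv*i/n)
        print(np.round(Ri.inv().apply(d/n)*1e3,1).tolist())
if __name__=='__main__':
    a=[float(v) for v in sys.argv[1:]]
    plan(*a[:4],*( [int(a[4])] if len(a)>4 else []))
E
python3 - <<'E'
from h import *
C=np.array([.6110,-.2266]);a=-.2094;Rm=np.array([[np.cos(a),-np.sin(a)],[np.sin(a),np.cos(a)]])
def L(p): return Rm.T@(np.array(p)[:2]-C)
def Wd(p): return C+Rm@np.array(p)
print('beaker bottom/top local',L(atz('top',np.array((300,510))/4.9+[275,135],.02)),L(atz('top',np.array((312,505))/4.9+[275,135],.094)))
for p in ((318,655),(425,690)): print('handle',L(atz('top',np.array(p)/4.9+[275,135],.11)))
for p in ((240,367),(205,360),(125,730),(65,720),(100,690)): print('door',L(atz('top',np.array(p)/4.9+[275,135],.125)))
for p in ((195,605),(520,680)): print('tray front lip',L(atz('top',np.array(p)/4.9+[275,135],.03)))
print('hinge',Wd((-.087,.097)),'spot',Wd((-.156,-.045)),'knob',Wd((-.01,.045)))
E
python3 plan.py .45 -.2 .33 1.0 10
```

```text
beaker bottom/top local [-0.13599514  0.04286402] [-0.13647675  0.048252  ]
handle [-0.2045893   0.03272567]
handle [-0.20908072 -0.01946834]
door [-0.08390206  0.09908224]
door [-0.08447957  0.11555922]
door [-0.25727592  0.11345481]
door [-0.25908169  0.14099331]
door [-0.24232673  0.12859358]
tray front lip [-0.1953833   0.08560311]
tray front lip [-0.19484186 -0.08351834]
hinge [ 0.54606413 -0.11363393] spot [ 0.44905341 -0.23818882] knob [ 0.61057273 -0.18050426]
t 0.85 pos [ 0.1437 -0.5826  0.2453] yaw 0.242 F [-0.5  0.2 -0.3] w 0.0853 q [-1.55  0.1   0.1   1.56 -0.    1.35]
n 10 rotvec total [ 0.     0.    -0.758] per row [ 0.     0.    -0.076]
[38.9, -29.8, -8.5]
[41.0, -26.8, -8.5]
[43.0, -23.6, -8.5]
[44.6, -20.3, -8.5]
[46.0, -16.8, -8.5]
[47.2, -13.3, -8.5]
[48.0, -9.7, -8.5]
[48.6, -6.0, -8.5]
[49.0, -2.3, -8.5]
[49.0, 1.4, -8.5]
```

arm_command --rows '[[[0, 0, -0.075], [39, -30, -9], 85], [[0, 0, -0.075], [41, -27, -9], 85], [[0, 0, -0.075], [43, -24, -9], 85], [[0, 0, -0.075], [45, -20, -9], 85], [[0, 0, -0.075], [46, -17, -9], 85]]'

```text
time: 1.35
ee_pos: [0.2981, -0.3892, 0.2908]
ee_rot: [0.0, 0.952, 0.305, 0.0]
contact_force: [-0.1, -0.2, 1.4]
width: 0.0856
```

arm_command --rows '[[[0, 0, -0.075], [47, -13, -9], 85], [[0, 0, -0.075], [48, -10, -9], 85], [[0, 0, -0.075], [48, -6, -9], 85], [[0, 0, -0.075], [48, -2, -9], 85], [[0, 0, -0.075], [48, 1, -9], 85]]'

```text
time: 1.85
ee_pos: [0.4505, -0.2007, 0.3359]
ee_rot: [0.0, 0.879, 0.477, 0.0]
contact_force: [0.4, -0.2, -0.7]
width: 0.0849
```

```bash
python3 plan.py .50 .27 .23 1.49 11
```

```text
t 1.85 pos [ 0.4505 -0.2007  0.3359] yaw 0.995 F [ 0.4 -0.2 -0.7] w 0.0849 q [-0.68 -0.18 -0.01  1.74 -0.    1.46]
n 11 rotvec total [ 0.001  0.    -0.495] per row [ 0.     0.    -0.045]
[38.3, -19.5, 9.6]
[39.2, -17.8, 9.6]
[39.9, -16.0, 9.6]
[40.6, -14.2, 9.6]
[41.2, -12.4, 9.6]
[41.7, -10.5, 9.6]
[42.2, -8.6, 9.6]
[42.5, -6.7, 9.6]
[42.8, -4.8, 9.6]
[42.9, -2.8, 9.6]
[43.0, -0.9, 9.6]
```

arm_command --rows '[[[0, 0, -0.045], [38, -20, 9], 85], [[0, 0, -0.045], [39, -18, 9], 85], [[0, 0, -0.045], [40, -16, 10], 85], [[0, 0, -0.045], [41, -14, 10], 85], [[0, 0, -0.045], [41, -12, 10], 85]]'

```text
time: 2.35
ee_pos: [0.4724, 0.0131, 0.2871]
ee_rot: [0.0, 0.82, 0.572, 0.0]
contact_force: [0.2, -1.0, 0.2]
width: 0.0851
```

arm_command --rows '[[[0, 0, -0.045], [42, -10, 10], 85], [[0, 0, -0.045], [42, -9, 10], 85], [[0, 0, -0.045], [42, -7, 10], 85], [[0, 0, -0.045], [43, -5, 10], 85], [[0, 0, -0.045], [43, -3, 10], 85]]'

```text
time: 2.85
ee_pos: [0.4949, 0.2272, 0.237]
ee_rot: [0.0, 0.751, 0.661, 0.0]
contact_force: [1.1, -0.7, 0.7]
width: 0.0849
```

```bash
python3 - <<'E'
from h import *
import pickle
s=status.sense(); im=viewer.camera('wrist'); cv2.imwrite('pics/w1.png',im[:,:,::-1])
im2=viewer.camera('scene'); cv2.imwrite('pics/s1.png',im2[:,:,::-1])
pickle.dump(s,open('s1.pkl','wb'))
for n in ['amber_center','bottle_b_center','bottle_a_center']:
    r=models.spot_in('wrist',n)
    for d in r[:2]: print(n,d['confidence'],d['position'],watz(d['position'],s,.05))
for n in ['amber_center','tray_floor','beaker_center','tray_handle']:
    print(n,[(np.round(d['position']),round(d['confidence'],2)) for d in models.spot_in('scene',n)][:4])
E
python3 plan.py .527 .316 .16 1.49
```

```text
amber_center 0.95 [298.9, 86.8] [0.52873839 0.31752661 0.05      ]
bottle_b_center 0.85 [299.4, 173.3] [0.52094343 0.24055776 0.05      ]
bottle_a_center 0.58 [299.0, 250.1] [0.51231769 0.16242756 0.05      ]
amber_center [(array([191., 318.]), 0.8), (array([317., 241.]), 0.71), (array([330., 217.]), 0.39)]
tray_floor [(array([349., 220.]), 0.78)]
beaker_center [(array([330., 217.]), 0.88)]
tray_handle [(array([349., 223.]), 0.58)]
t 3.3 pos [0.4953 0.2242 0.2378] yaw 1.44 F [1.  0.1 0.1] w 0.0848 q [ 0.18 -0.07 -0.09  1.55 -0.    1.89]
n 3 rotvec total [ 0.001 -0.    -0.05 ] per row [ 0.    -0.    -0.017]
[31.7, 6.5, 25.9]
[31.6, 7.0, 25.9]
[31.5, 7.5, 25.9]
```

View pics/w1.png

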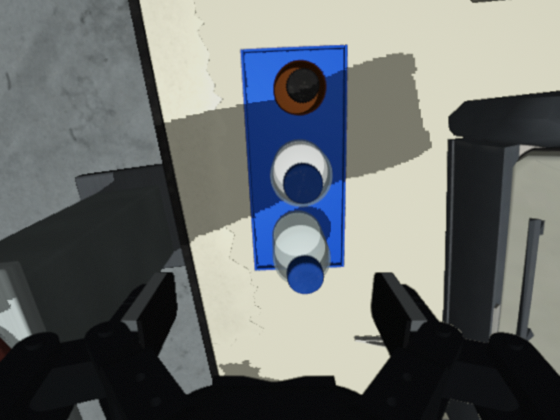

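View pics/s1.png

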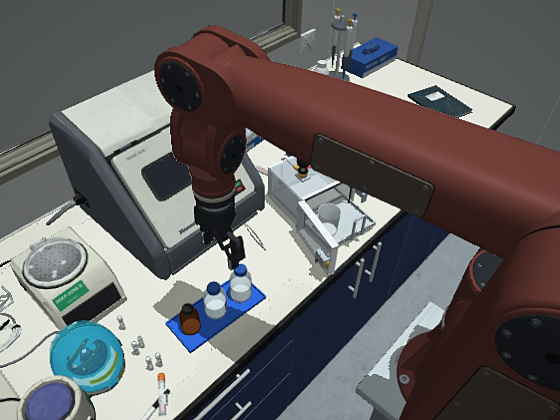

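arm_command --rows '[[[0, 0, -0.017], [32, 7, 20], 85], [[0, 0, -0.017], [32, 7, 20], 85], [[0, 0, -0.016], [31, 7, 20], 85], [[0, 0, 0], [0, 0, 0], 85]]'

```text
time: 3.7
ee_pos: [0.5257, 0.3185, 0.1735]
ee_rot: [-0.001, 0.734, 0.679, -0.002]
contact_force: [-0.9, -0.4, -0.3]
width: 0.085
```

```bash
python3 - <<'E'
from h import *
s=status.sense(); im=viewer.camera('wrist'); cv2.imwrite('pics/w2.png',im[:,:,::-1])
for n in ['amber_center','bottle_b_center']:
    r=models.masks_of('wrist',n)
    for d in r[:2]: print(n,d['confidence'],d['position'],watz(d['position'],s,.06))
E
python3 plan.py .528 .317 .046 1.49 4
```

```text
amber_center 0.83 [278.3, 210.3] [0.52863918 0.32041302 0.06      ]
bottle_b_center 0.95 [279.8, 300.3] [0.52419138 0.2435398  0.06      ]
t 3.85 pos [0.5267 0.3165 0.1778] yaw 1.491 F [ 0.6 -1.   0.5] w 0.085 q [ 0.33  0.15  0.02  1.44 -0.    1.98]
n 4 rotvec total [0.    0.    0.001] per row [0. 0. 0.]
[0.2, 0.3, 32.9]
[0.2, 0.3, 32.9]
[0.1, 0.3, 32.9]
[0.1, 0.3, 32.9]
```

View pics/w2.png

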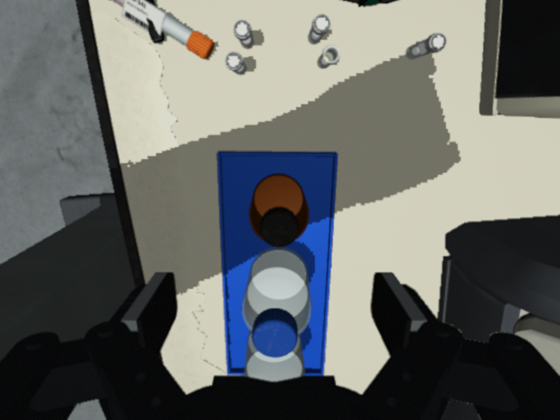

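Run:
```python
from h import *
s=status.sense(); print(watz((280,226),s,.091),watz((278.5,174),s,.05))
```

```text
[0.53073692 0.31535375 0.091     ] [0.5323982  0.34315897 0.05      ]
```

arm_command --rows '[[[0, 0, 0], [1, 1, 33], 85], [[0, 0, 0], [0, 1, 33], 85], [[0, 0, 0], [0, 0, 33], 85], [[0, 0, 0], [0, 0, 32], 85], [[0, 0, 0], [0, 0, 0], 85]]'

```text
time: 4.35
ee_pos: [0.5263, 0.3161, 0.043]
ee_rot: [-0.001, 0.735, 0.678, -0.003]
contact_force: [0.2, 0.2, 0.1]
width: 0.0848
```

arm_command --rows '[[[0, 0, 0], [0, 2, 0], 55], [[0, 0, 0], [0, 0, 0], 40], [[0, 0, 0], [0, 0, 0], 40], [[0, 0, 0], [0, 0, 0], 40], [[0, 0, 0], [0, 0, 0], 40]]' --grip_force 40

```text
time: 4.85
ee_pos: [0.5322, 0.3183, 0.0492]
ee_rot: [0.001, 0.735, 0.679, 0.002]
contact_force: [-0.4, -1.2, 7.8]
width: 0.045
```

```bash
python3 plan.py .528 .317 .25 1.49 5
```

```text
t 4.85 pos [0.5322 0.3183 0.0492] yaw 1.492 F [-0.4 -1.2  7.8] w 0.045 q [ 0.33  0.22 -0.14  1.21 -0.    1.98]
n 5 rotvec total [ 0.004 -0.001  0.002] per row [ 0.001 -0.     0.   ]
[-0.3, -0.7, -40.2]
[-0.3, -0.7, -40.2]
[-0.3, -0.7, -40.2]
[-0.3, -0.8, -40.2]
[-0.3, -0.8, -40.2]
```

arm_command --rows '[[[0, 0, 0], [0, 0, -15], 40], [[0, 0, 0], [0, 0, -35], 40], [[0, 0, 0], [0, 0, -45], 40], [[0, 0, 0], [0, 0, -45], 40], [[0, 0, 0], [0, 0, -45], 40]]'

```text
time: 5.35
ee_pos: [0.5303, 0.318, 0.2349]
ee_rot: [0.0, 0.734, 0.679, 0.001]
contact_force: [1.6, -0.2, -1.0]
width: 0.0447
```

```bash
python3 - <<'E'
from h import *
s=status.sense(); im=viewer.camera('wrist'); cv2.imwrite('pics/w3.png',im[:,:,::-1])
im=viewer.camera('scene'); crop(im,120,180,320,380,3,'pics/s3.png')
E
python3 plan.py .41 -.06 .25 1.43
```

```text
t 5.45 pos [0.5332 0.319  0.2408] yaw 1.492 F [ 0.2  1.  -0.7] w 0.0448 q [ 0.33  0.15  0.14  1.55 -0.    1.98]
n 9 rotvec total [ 0.011 -0.005  0.062] per row [ 0.001 -0.001  0.007]
[-43.1, -10.3, -1.3]
[-43.1, -10.0, -1.3]
[-43.2, -9.7, -1.3]
[-43.3, -9.4, -1.2]
[-43.3, -9.1, -1.2]
[-43.4, -8.8, -1.2]
[-43.4, -8.5, -1.1]
[-43.5, -8.2, -1.1]
[-43.6, -7.9, -1.1]
```

View pics/w3.png

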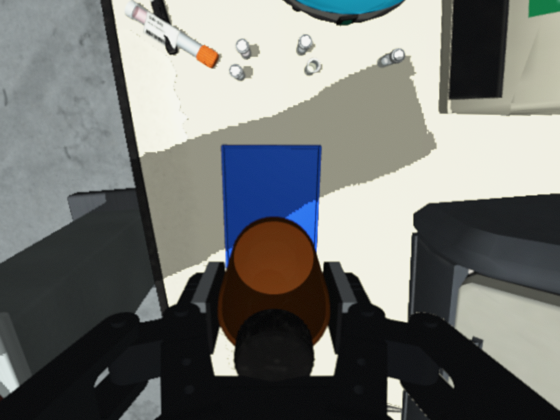

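View pics/s3.png

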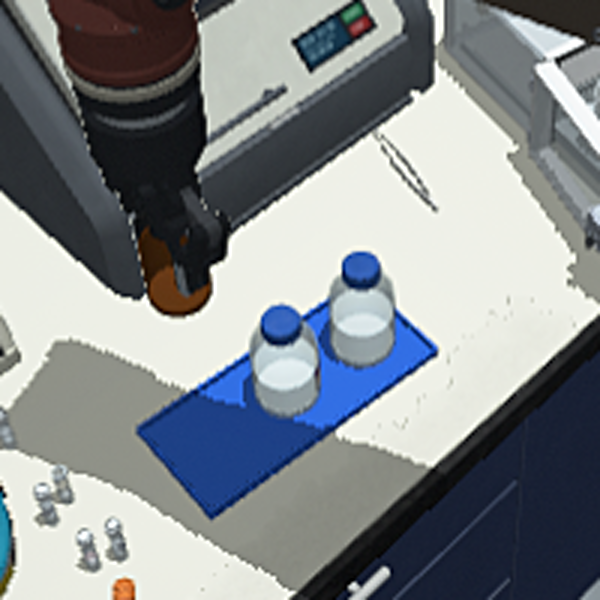

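```bash
python3 plan.py .4525 -.239 .22 1.361 13
```

```text
t 5.45 pos [0.5332 0.319  0.2408] yaw 1.492 F [ 0.2  1.  -0.7] w 0.0448 q [ 0.33  0.15  0.14  1.55 -0.    1.98]
n 13 rotvec total [ 0.011 -0.006  0.131] per row [ 0.001 -0.     0.01 ]
[-43.3, -2.8, 1.4]
[-43.3, -2.4, 1.4]
[-43.3, -1.9, 1.4]
[-43.4, -1.5, 1.4]
[-43.4, -1.1, 1.4]
[-43.4, -0.6, 1.5]
[-43.4, -0.2, 1.5]
[-43.4, 0.2, 1.5]
[-43.4, 0.7, 1.5]
[-43.4, 1.1, 1.5]
[-43.3, 1.6, 1.5]
[-43.3, 2.0, 1.6]
[-43.3, 2.4, 1.6]
```

arm_command --rows '[[[0, 0, 0.01], [-30, -2, 1], 40], [[0, 0, 0.01], [-43, -2, 1], 40], [[0, 0, 0.01], [-43, -2, 1], 40], [[0, 0, 0.01], [-43, -1, 1], 40], [[0, 0, 0.01], [-43, -1, 1], 40]]'

```text
time: 5.95
ee_pos: [0.5018, 0.1164, 0.227]
ee_rot: [0.0, 0.751, 0.66, 0.0]
contact_force: [0.2, -0.6, -1.2]
width: 0.0448
```

arm_command --rows '[[[0, 0, 0.01], [-43, -1, 1], 40], [[0, 0, 0.01], [-43, 0, 1], 40], [[0, 0, 0.01], [-43, 0, 1], 40], [[0, 0, 0.01], [-43, 1, 1], 40], [[0, 0, 0.01], [-43, 1, 1], 40]]'

```text
time: 6.45
ee_pos: [0.4709, -0.0966, 0.2222]
ee_rot: [0.001, 0.768, 0.641, 0.0]
contact_force: [0.6, 0.4, -1.0]
width: 0.0448
```

arm_command --rows '[[[0, 0, 0.01], [-43, 1, 1], 40], [[0, 0, 0.01], [-43, 2, 1], 40], [[0, 0, 0.01], [-43, 2, 1], 40], [[0, 0, 0], [-13, 2, 1], 40], [[0, 0, 0], [0, 0, 0], 40]]'

```text
time: 6.95
ee_pos: [0.4509, -0.2373, 0.2175]
ee_rot: [0.0, 0.778, 0.628, -0.0]
contact_force: [-0.3, 0.5, -1.9]
width: 0.0448
```

```bash
python3 plan.py .4525 -.239 .063 1.361
python3 - <<'E'
from h import *
s=status.sense(); im=viewer.camera('wrist'); cv2.imwrite('pics/w4.png',im[:,:,::-1])
im=viewer.camera('top'); crop(im,250,130,430,290,4.4,'pics/t4.png')
E
```

```text
t 6.95 pos [ 0.4509 -0.2373  0.2175] yaw 1.359 F [-0.3  0.5 -1.9] w 0.0448 q [-0.74 -0.18 -0.23  1.52 -0.    1.04]
n 4 rotvec total [ 0.     0.    -0.002] per row [ 0.  0. -0.]
[-0.3, 0.5, 38.6]
[-0.3, 0.5, 38.6]
[-0.3, 0.5, 38.6]
[-0.3, 0.5, 38.6]
```

View pics/w4.png

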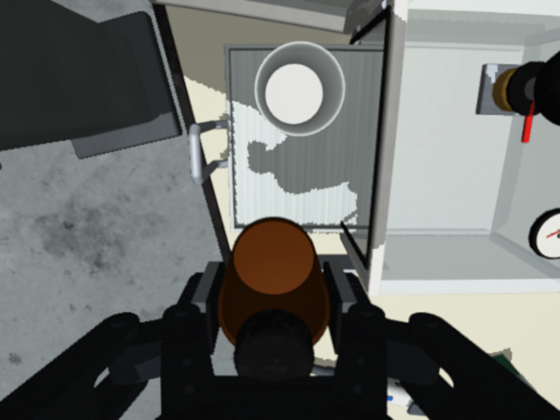

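View pics/t4.png

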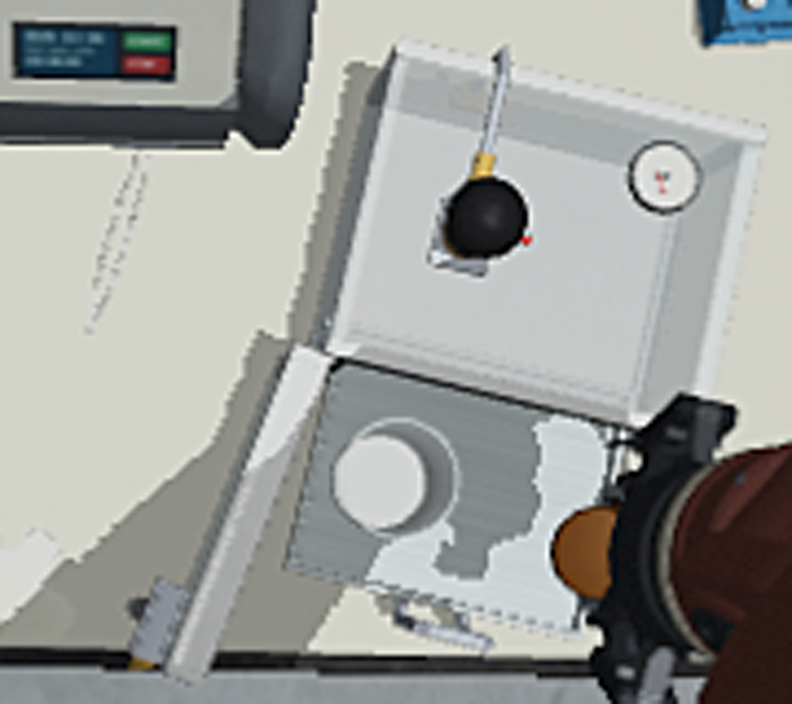

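Run:
```python
from h import *
C=np.array([.6110,-.2266]);a=-.2094;Rm=np.array([[np.cos(a),-np.sin(a)],[np.sin(a),np.cos(a)]])
L=lambda p: np.round(Rm.T@(np.array(p)[:2]-C),4)
s=status.sense()
for n,p,z in (('fl',(229,47),.03),('fr',(235,227),.03),('handle a',(194,126),.11),('handle b',(198,181),.11),('beakerrim',(300,88),.094),('roof fr',(372,292),.126),('roof fl',(406,10),.126)): 
    w=watz(p,s,z); print(n,np.round(w,4),L(w))
print('tcp',L(s['ee_pos']))
```

```text
fl [ 0.4399 -0.1031  0.03  ] [-0.193   0.0852]
fr [ 0.4058 -0.2637  0.03  ] [-0.193  -0.0789]
handle a [ 0.4113 -0.1611  0.11  ] [-0.209   0.0226]
handle b [ 0.4037 -0.1986  0.11  ] [-0.2086 -0.0157]
beakerrim [ 0.488  -0.1515  0.094 ] [-0.136   0.0479]
roof fr [ 0.5112 -0.3035  0.126 ] [-0.0816 -0.0959]
roof fl [ 0.555 -0.122  0.126] [-0.0765  0.0907]
tcp [-0.1544 -0.0415]
```

arm_command --rows '[[[0, 0, 0], [-1, 2, 40], 40], [[0, 0, 0], [-1, 0, 40], 40], [[0, 0, 0], [0, 0, 40], 40], [[0, 0, 0], [0, 0, 20], 40], [[0, 0, 0], [0, 0, 7], 40]]'

```text
time: 7.55
ee_pos: [0.4521, -0.2355, 0.068]
ee_rot: [-0.002, 0.776, 0.63, -0.0]
contact_force: [1.0, 0.1, -0.6]
width: 0.045
```

arm_command --rows '[[[0, 0, 0], [0, 0, 3], 40], [[0, 0, 0], [0, 0, 2], 40], [[0, 0, 0], [0, 0, 0], 40]]'

```text
time: 7.85
ee_pos: [0.4536, -0.2385, 0.0666]
ee_rot: [0.001, 0.777, 0.63, 0.0]
contact_force: [0.3, -0.2, -1.6]
width: 0.0446
```

arm_command --rows '[[[0, 0, 0], [0, 0, 1.5], 40], [[0, 0, 0], [0, 0, 1], 40], [[0, 0, 0], [0, 0, 0], 40]]'

```text
time: 8.15
ee_pos: [0.4537, -0.2388, 0.0642]
ee_rot: [0.001, 0.777, 0.629, 0.0]
contact_force: [-0.2, 2.0, 5.6]
width: 0.045
```

Run:
```python
from h import *
s=status.sense(); print(s['contact_force'],s['ee_pos']); im=viewer.camera('wrist'); cv2.imwrite('pics/w5.png',im[:,:,::-1])
s=status.sense(); print(s['contact_force'],s['ee_pos']); im=viewer.camera('scene'); crop(im,260,150,400,290,4,'pics/s5.png')
s=status.sense(); print(s['contact_force'],s['ee_pos'])
```

```text
[-0.17629148  1.9884278   5.64770847] [ 0.45371778 -0.2388355   0.06415615]
[0.8574091  0.87171671 5.16682186] [ 0.45370109 -0.23882615  0.06414533]
[0.33763505 0.67620694 5.58796688] [ 0.45370067 -0.23883185  0.06413759]
```

View pics/w5.png

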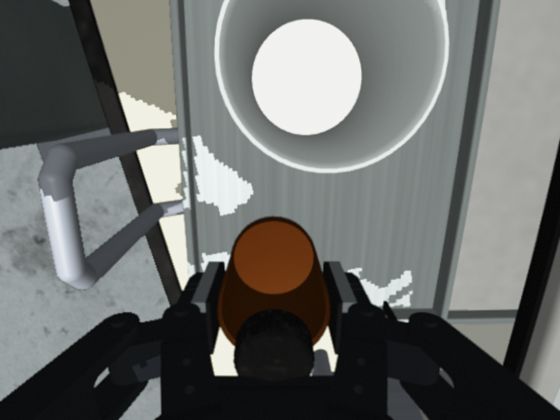

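View pics/s5.png

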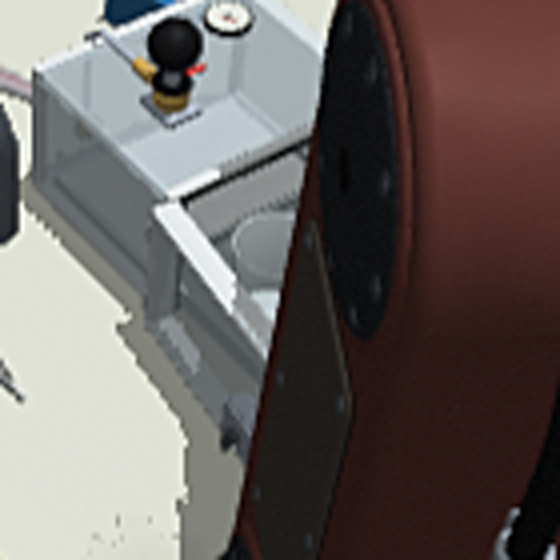

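arm_command --rows '[[[0, 0, 0], [0, 0, -0.5], 50], [[0, 0, 0], [0, 0, 0], 58], [[0, 0, 0], [0, 0, 0], 62], [[0, 0, 0], [0, 0, 0], 62]]'

```text
time: 8.65
ee_pos: [0.4528, -0.2381, 0.0632]
ee_rot: [-0.0, 0.777, 0.629, -0.0]
contact_force: [-0.1, 0.5, 0.1]
width: 0.0621
```

arm_command --rows '[[[0, 0, 0], [0, 0, -15], 62], [[0, 0, 0], [0, 0, -25], 62], [[0, 0, 0], [0, 0, -40], 62], [[0, 0, 0], [0, 0, -45], 62], [[0, 0, 0], [0, 0, -15], 62]]'

```text
time: 9.15
ee_pos: [0.4542, -0.2393, 0.2093]
ee_rot: [0.003, 0.777, 0.63, 0.0]
contact_force: [0.2, -0.9, 0.3]
width: 0.0618
```

```bash
python3 - <<'E'
from h import *
C=np.array([.6110,-.2266]);a=-.2094;Rm=np.array([[np.cos(a),-np.sin(a)],[np.sin(a),np.cos(a)]])
Wd=lambda p:np.round(C+Rm@np.array(p),4)
for d in (.1175,.06,0): print('handle',d,Wd((-.091-d,0)), 'pusher tcp',Wd((-.091-d-.004-.016,0)))
s=status.sense(); im=viewer.camera('wrist'); cv2.imwrite('pics/w6.png',im[:,:,::-1])
E
python3 plan.py .375 -.165 .2 1.361
```

```text
handle 0.1175 [ 0.4071 -0.1833] pusher tcp [ 0.3875 -0.1791]
handle 0.06 [ 0.4633 -0.1952] pusher tcp [ 0.4437 -0.1911]
handle 0 [ 0.522  -0.2077] pusher tcp [ 0.5024 -0.2035]
t 9.2 pos [ 0.4545 -0.2396  0.2099] yaw 1.362 F [-0.2  0.1  2. ] w 0.0619 q [-0.74 -0.17 -0.24  1.5  -0.    1.04]
n 3 rotvec total [0.007 0.004 0.001] per row [0.002 0.001 0.   ]
[18.8, -31.1, 3.0]
[18.8, -31.1, 3.1]
[18.8, -31.1, 3.2]
```

View pics/w6.png

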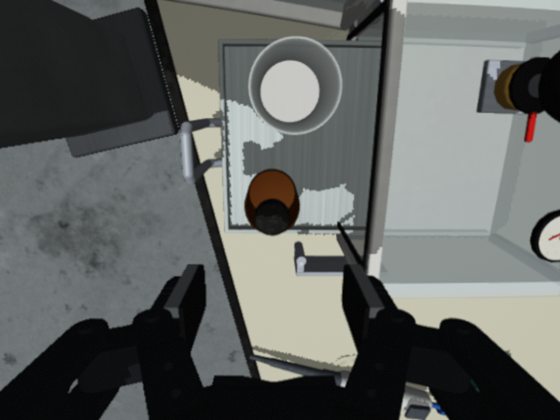

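```bash
python3 plan.py .369 -.174 .2 1.361 3
```

```text
t 9.2 pos [ 0.4545 -0.2396  0.2099] yaw 1.362 F [-0.2  0.1  2. ] w 0.0619 q [-0.74 -0.17 -0.24  1.5  -0.    1.04]
n 3 rotvec total [0.007 0.004 0.001] per row [0.002 0.001 0.   ]
[15.5, -32.4, 3.0]
[15.5, -32.4, 3.1]
[15.5, -32.4, 3.2]
```

arm_command --rows '[[[0, 0, 0], [15, -32, 0], 0], [[0, 0, 0], [15, -32, 0], 0], [[0, 0, 0], [16, -32, 0], 0], [[0, 0, 0], [0, 0, 0], 0], [[0, 0, 0], [0, 0, 0], 0]]'

```text
time: 9.7
ee_pos: [0.3685, -0.1732, 0.2034]
ee_rot: [0.001, 0.777, 0.629, 0.0]
contact_force: [-0.1, 0.0, 0.4]
width: 0.0
```

```bash
python3 plan.py .369 -.174 .107 1.361 3
python3 - <<'E'
from h import *
s=status.sense(); im=viewer.camera('wrist'); cv2.imwrite('pics/w7.png',im[:,:,::-1])
E
```

```text
t 9.7 pos [ 0.3685 -0.1732  0.2034] yaw 1.362 F [-0.1  0.   0.4] w 0.0 q [-0.76 -0.51 -0.52  1.56 -0.    1.02]
n 3 rotvec total [0.001 0.001 0.001] per row [0. 0. 0.]
[-0.2, 0.2, 32.1]
[-0.2, 0.2, 32.1]
[-0.2, 0.2, 32.1]
```

View pics/w7.png

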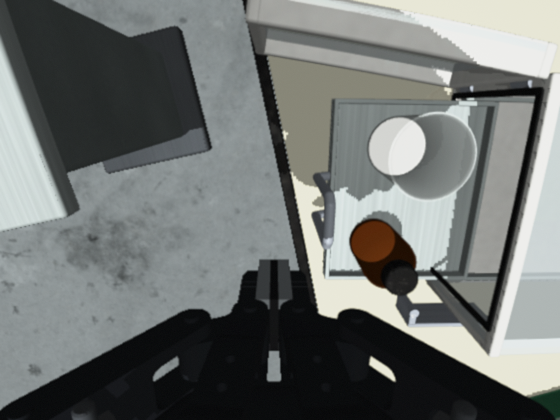

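arm_command --rows '[[[0, 0, 0], [0, 0, 32], 0], [[0, 0, 0], [0, 0, 32], 0], [[0, 0, 0], [0, 0, 32], 0], [[0, 0, 0], [0, 8, 0], 0], [[0, 0, 0], [0, 5, 0], 0]]'

```text
time: 10.25
ee_pos: [0.3821, -0.1763, 0.1077]
ee_rot: [-0.0, 0.777, 0.629, -0.0]
contact_force: [1.1, -0.4, 1.4]
width: 0.0001
```

arm_command --rows '[[[0, 0, 0], [0, 5, 0], 0], [[0, 0, 0], [0, 5, 0], 0], [[0, 0, 0], [0, 5, 0], 0], [[0, 0, 0], [0, 6, 0], 0], [[0, 0, 0], [0, 7, 0], 0]]'

```text
time: 10.75
ee_pos: [0.4092, -0.182, 0.1076]
ee_rot: [0.0, 0.777, 0.629, -0.0]
contact_force: [-1.1, 0.5, 1.0]
width: 0.0002
```

```bash
python3 plan.py .5024 -.2035 .107 1.361
python3 - <<'E'
from h import *
s=status.sense(); im=viewer.camera('wrist'); cv2.imwrite('pics/w8.png',im[:,:,::-1])
E
```

```text
t 10.75 pos [ 0.4092 -0.182   0.1076] yaw 1.362 F [-1.1  0.5  1. ] w 0.0002 q [-0.71 -0.36 -0.58  1.35 -0.    1.07]
n 3 rotvec total [0.    0.    0.001] per row [0. 0. 0.]
[-0.6, 31.9, 0.2]
[-0.6, 31.9, 0.2]
[-0.6, 31.9, 0.2]
```

View pics/w8.png

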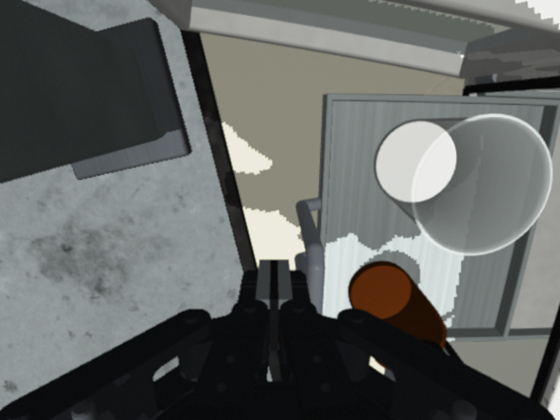

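arm_command --rows '[[[0, 0, 0], [0, 8, 0], 0], [[0, 0, 0], [0, 9, 0], 0], [[0, 0, 0], [0, 10, 0], 0], [[0, 0, 0], [0, 10, 0], 0], [[0, 0, 0], [0, 10, 0], 0]]'

```text
time: 11.3
ee_pos: [0.4552, -0.1916, 0.1071]
ee_rot: [-0.0, 0.777, 0.629, -0.0]
contact_force: [-1.5, -0.1, 1.7]
width: 0.0002
```

arm_command --rows '[[[0, 0, 0], [0, 10, 0], 0], [[0, 0, 0], [0, 9, 0], 0], [[0, 0, 0], [0, 8, 0], 0], [[0, 0, 0], [0, 7, 0], 0], [[0, 0, 0], [0, 6, 0], 0]]'

```text
time: 11.8
ee_pos: [0.4942, -0.1999, 0.1071]
ee_rot: [-0.0, 0.777, 0.63, -0.0]
contact_force: [-2.0, -0.3, -0.8]
width: 0.0005
```

```bash
python3 plan.py .5024 -.2035 .107 1.361
python3 - <<'E'
from h import *
s=status.sense(); im=viewer.camera('wrist'); cv2.imwrite('pics/w9.png',im[:,:,::-1])
im=viewer.camera('top'); crop(im,250,130,430,290,4.4,'pics/t9.png')
E
```

```text
t 11.8 pos [ 0.4942 -0.1999  0.1071] yaw 1.362 F [-2.  -0.3 -0.8] w 0.0005 q [-0.63 -0.08 -0.34  1.31 -0.    1.15]
n 1 rotvec total [-0.    -0.     0.001] per row [-0.    -0.     0.001]
[-1.9, 8.8, 0.1]
```

View pics/w9.png

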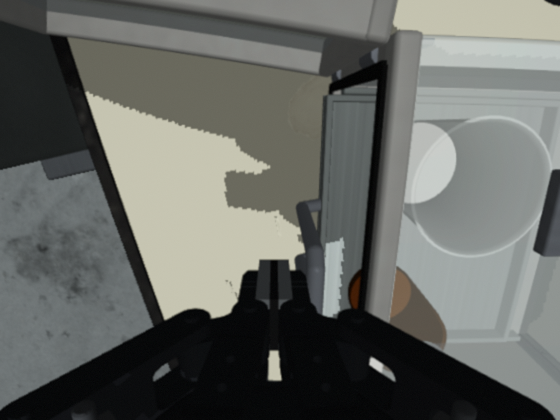

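View pics/t9.png

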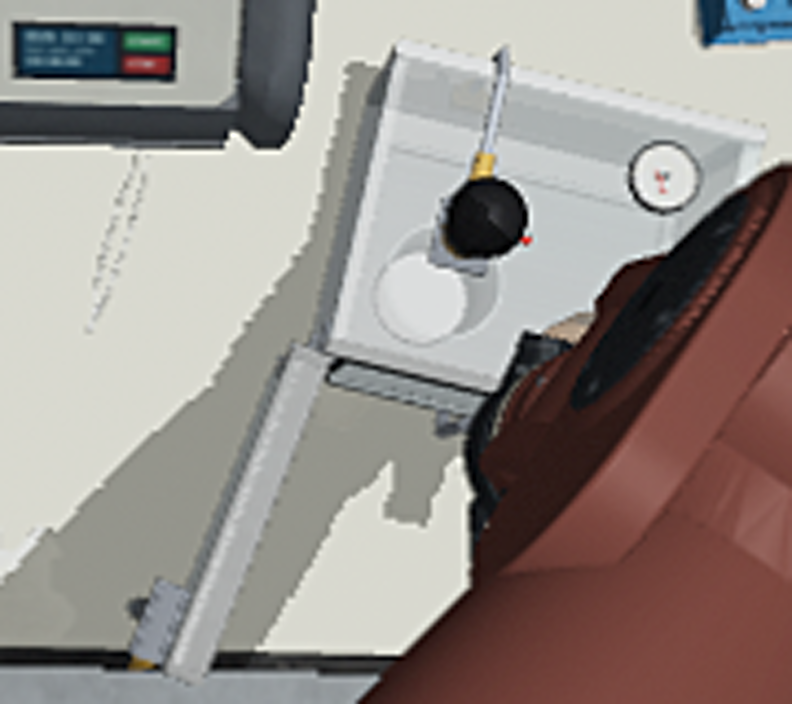

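arm_command --rows '[[[0, 0, 0], [0, 5, 0], 0], [[0, 0, 0], [0, 4, 0], 0], [[0, 0, 0], [0, 4, 0], 0], [[0, 0, 0], [0, 3, 0], 0]]'

```text
time: 12.3
ee_pos: [0.5072, -0.2025, 0.107]
ee_rot: [-0.002, 0.777, 0.629, -0.002]
contact_force: [-24.8, 4.4, 14.4]
width: 0.0004
```

arm_command --rows '[[[0, 0, 0], [0, 2, 0], 0], [[0, 0, 0], [0, 2, 0], 0]]'

```text
time: 12.5
ee_pos: [0.5078, -0.2025, 0.1069]
ee_rot: [-0.005, 0.777, 0.629, -0.004]
contact_force: [-43.4, 8.0, 25.7]
width: 0.0002
```

arm_command --rows '[[[0, 0, 0], [0, -6, 0], 0], [[0, 0, 0], [0, -15, 0], 0], [[0, 0, 0], [0, -25, 0], 0], [[0, 0, 0], [0, -25, -30], 0], [[0, 0, 0], [0, 0, -50], 0]]'

```text
time: 13.0
ee_pos: [0.4397, -0.1866, 0.1837]
ee_rot: [-0.004, 0.777, 0.629, -0.001]
contact_force: [1.2, -1.4, 0.4]
width: -0.0
```

Run:
```python
from h import *
C=np.array([.6110,-.2266]);a=-.2094;Rm=np.array([[np.cos(a),-np.sin(a)],[np.sin(a),np.cos(a)]])
L=lambda p: np.round(Rm.T@(np.array(p)[:2]-C),4)
s=status.sense(); print(s['ee_pos'],L(s['ee_pos']));im=viewer.camera('wrist'); cv2.imwrite('pics/w10.png',im[:,:,::-1])
im=viewer.camera('top'); crop(im,250,130,430,290,4.4,'pics/t10.png')
im=viewer.camera('scene'); crop(im,240,120,400,280,4,'pics/s10.png')
h=np.array([-.087,.097])
for th in (1.65,1.2,.8,.4,.08,0):
    c,sn=np.cos(-th),np.sin(-th); # opening: free edge from -y toward -x => rotate by -th about z
    R2=np.array([[c,-sn],[sn,c]])
    p=h+R2@np.array([-.02,-.115]); n=R2@np.array([-1,0]); q=p+n*.0115
    print(th,'push',p,'tcp local',q,'world',C+Rm@q,'n',Rm@n, 'free',h+R2@np.array([0,-.181]))
```

```text
[ 0.43968022 -0.18663229  0.18371656] [-0.1759  0.0035]
1.65 push [-0.20005706  0.1260362 ] tcp local [-0.19914717  0.13750015] world [ 0.44478561 -0.0507061 ] n [0.28461393 0.95864222] free [-0.26743257  0.11132088]
1.2 push [-0.20143165  0.07396964] tcp local [-0.20559876  0.08468809] world [ 0.42749674 -0.10102341] n [-0.16069654  0.98700386] free [-0.25569907  0.03141325]
0.8 push [-0.18343008  0.03122585] tcp local [-0.19144221  0.03947545] world [ 0.43194557 -0.14819119] n [-0.53236872  0.84651258] free [-0.21684145 -0.02910391]
0.4 push [-0.15020433 -0.00113365] tcp local [-0.16079653  0.00334466] world [ 0.4544112  -0.18990313] n [-0.81999159  0.57237557] free [-0.15748472 -0.06971204]
0.08 push [-0.11612622 -0.0160339 ] tcp local [-0.12758944 -0.01511488] world [ 0.48305567 -0.21486231] n [-0.95841527  0.28537723] free [-0.10146456 -0.08342111]
0 push [-0.107 -0.018] tcp local [-0.1185 -0.018 ] world [ 0.49134682 -0.21957385] n [-0.97815581  0.20787304] free [-0.087 -0.084]
```

View pics/w10.png

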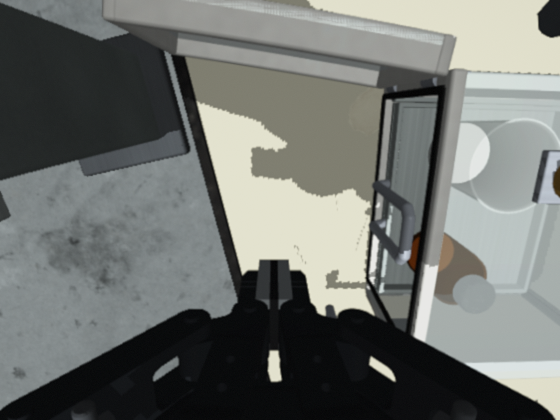

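View pics/t10.png

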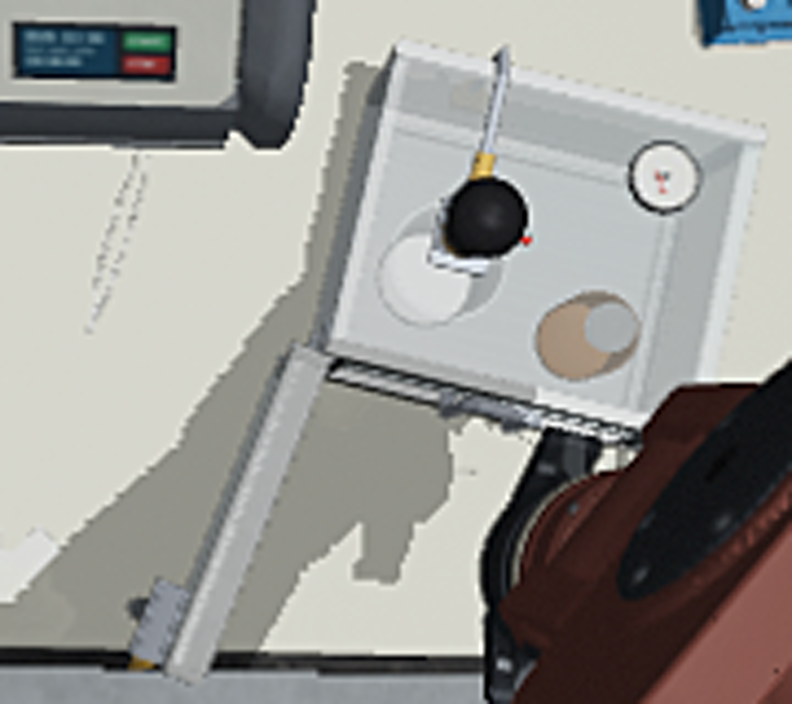

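View pics/s10.png

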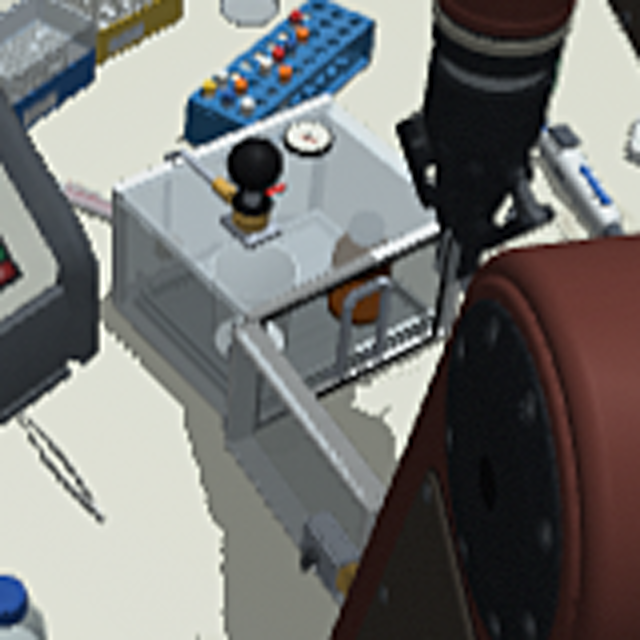

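```bash
python3 plan.py .4547 -.0144 .175 1.361 5
```

```text
t 13.15 pos [ 0.4455 -0.1906  0.1911] yaw 1.361 F [ 1.  -0.1 -0.4] w 0.0002 q [-0.68 -0.27 -0.35  1.48  0.    1.11]
n 5 rotvec total [0.006 0.003 0.   ] per row [0.001 0.001 0.   ]
[34.9, -5.5, 3.1]
[34.9, -5.5, 3.1]
[34.9, -5.5, 3.1]
[34.9, -5.5, 3.2]
[34.9, -5.5, 3.2]
```

arm_command --rows '[[[0, 0, 0], [35, -6, 0], 0], [[0, 0, 0], [35, -6, 0], 0], [[0, 0, 0], [35, -5, 0], 0], [[0, 0, 0], [35, -5, 0], 0], [[0, 0, 0], [35, -5, 0], 0]]'

```text
time: 13.65
ee_pos: [0.4539, -0.011, 0.1867]
ee_rot: [0.0, 0.777, 0.629, 0.0]
contact_force: [0.3, 0.4, -0.0]
width: 0.0002
```

```bash
python3 plan.py .4547 -.0144 .108 1.361 3;python3 - <<'E'
from h import *
s=status.sense(); im=viewer.camera('wrist'); cv2.imwrite('pics/w11.png',im[:,:,::-1])
im=viewer.camera('top'); crop(im,250,130,430,290,4.4,'pics/t11.png')
E
```

```text
t 13.65 pos [ 0.4539 -0.011   0.1867] yaw 1.362 F [ 0.3  0.4 -0. ] w 0.0002 q [-0.31 -0.36 -0.43  1.49  0.    1.47]
n 3 rotvec total [ 0.    -0.     0.001] per row [ 0. -0.  0.]
[-1.0, 0.5, 26.2]
[-1.0, 0.5, 26.2]
[-1.0, 0.5, 26.2]
```

View pics/t11.png

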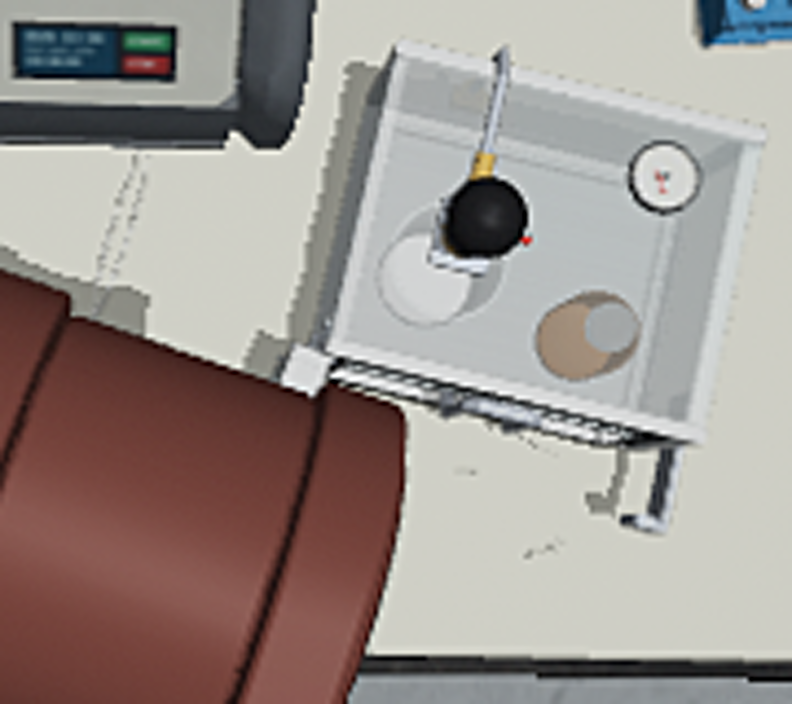

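View pics/w11.png

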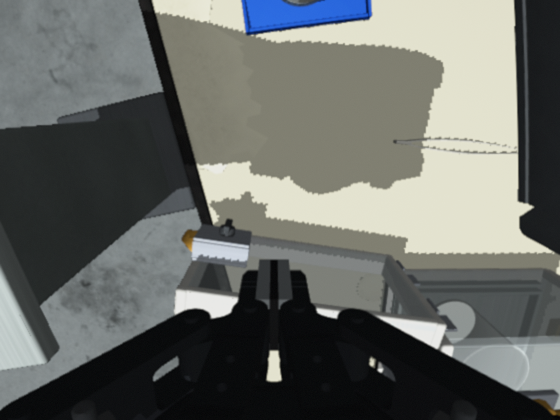

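arm_command --rows '[[[0, 0, 0], [0, 0, 27], 0], [[0, 0, 0], [0, 0, 26], 0], [[0, 0, 0], [0, 0, 25], 0], [[0, 0, 0], [-15, 0, 0], 0], [[0, 0, 0], [-12, -1, 0], 0]]'

```text
time: 14.25
ee_pos: [0.4466, -0.0393, 0.108]
ee_rot: [-0.001, 0.777, 0.63, -0.001]
contact_force: [0.1, -0.0, -0.3]
width: -0.0001
```

arm_command --rows '[[[0, 0, 0], [-10, -1, 0], 0], [[0, 0, 0], [-10, -1, 0], 0], [[0, 0, 0], [-10, -1, 0], 0], [[0, 0, 0], [-10, -1, 0], 0], [[0, 0, 0], [-10, -1, 0], 0]]'

```text
time: 14.75
ee_pos: [0.4319, -0.0875, 0.1096]
ee_rot: [0.0, 0.777, 0.629, 0.0]
contact_force: [-0.1, 0.7, -0.5]
width: 0.0001
```

```bash
cat > loc.py <<'E'
from h import *
import sys
C=np.array([.6110,-.2266]);a=-.2094;Rm=np.array([[np.cos(a),-np.sin(a)],[np.sin(a),np.cos(a)]])
L=lambda p: np.round(Rm.T@(np.array(p)[:2]-C),4)
s=status.sense(); print(s['time'],s['ee_pos'],L(s['ee_pos']),s['contact_force'])
if len(sys.argv)>1:
    k=sys.argv[1]
    im=viewer.camera('wrist'); cv2.imwrite(f'pics/w{k}.png',im[:,:,::-1])
    im=viewer.camera('top'); crop(im,250,130,430,290,4.4,f'pics/t{k}.png')
E
python3 loc.py 12
```

```text
14.75 [ 0.43192891 -0.08747337  0.10960303] [-0.2041  0.0989] [-0.14603558  0.69897558 -0.54284418]
```

View pics/w12.png

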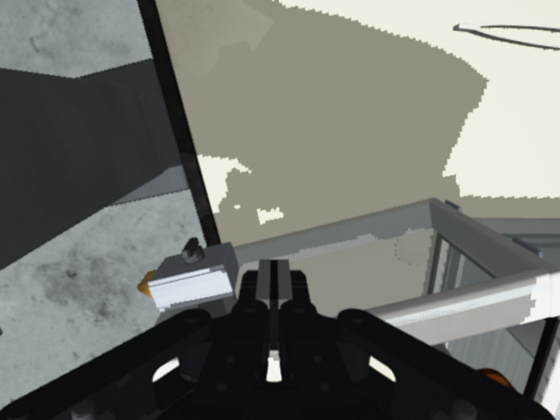

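arm_command --rows '[[[0, 0, 0], [-12, -1, 0], 0], [[0, 0, 0], [-11, 2, 0], 0], [[0, 0, 0], [-12, 3, 0], 0], [[0, 0, 0], [-11, 4, 0], 0], [[0, 0, 0], [-11, 5, 0], 0]]'

```text
time: 15.35
ee_pos: [0.4329, -0.1461, 0.1092]
ee_rot: [0.0, 0.777, 0.629, -0.0]
contact_force: [0.0, 0.8, -0.3]
width: -0.0004
```

arm_command --rows '[[[0, 0, 0], [-10, 6, 0], 0], [[0, 0, 0], [-9, 8, 0], 0], [[0, 0, 0], [-9, 8, 0], 0], [[0, 0, 0], [-8, 8, 0], 0]]'

```text
time: 15.75
ee_pos: [0.455, -0.1875, 0.1091]
ee_rot: [-0.0, 0.777, 0.629, -0.0]
contact_force: [-1.3, 0.8, -0.3]
width: -0.0004
```

```bash
python3 loc.py 13
```

```text
15.75 [ 0.4550485  -0.18749749  0.10909125] [-0.1607  0.0058] [-1.31098744  0.81300842 -0.33821682]
```

View pics/w13.png

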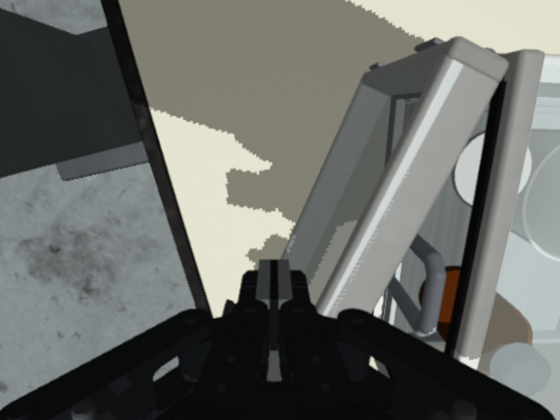

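Door is about half a radian open, sweeping cleanly. Continue to the latch.

arm_command --rows '[[[0, 0, 0], [-6, 8, 0], 0], [[0, 0, 0], [-6, 8, 0], 0], [[0, 0, 0], [-5, 8, 0], 0], [[0, 0, 0], [-4, 7, 0], 0], [[0, 0, 0], [-2, 4, 0], 0]]'

```text
time: 16.35
ee_pos: [0.4834, -0.2154, 0.1089]
ee_rot: [-0.002, 0.777, 0.63, -0.0]
contact_force: [-9.2, 9.0, 7.5]
width: -0.0001
```

arm_command --rows '[[[0, 0, 0], [-1, 3, 0], 0], [[0, 0, 0], [-1, 3, 0], 0], [[0, 0, 0], [0, 3, 0], 0]]'

```text
time: 16.65
ee_pos: [0.4902, -0.2194, 0.109]
ee_rot: [-0.002, 0.777, 0.629, -0.002]
contact_force: [-28.5, 6.1, 15.8]
width: 0.0
```

```bash
python3 loc.py
```

```text
16.65 [ 0.49018807 -0.21942135  0.10895761] [-0.1197 -0.0181] [-28.5190803    6.05793463  15.84506645]
```

arm_command --rows '[[[0, 0, 0], [0, 2, 0], 0], [[0, 0, 0], [0, 0, 0], 0]]'

```text
time: 16.85
ee_pos: [0.4901, -0.2194, 0.109]
ee_rot: [-0.004, 0.777, 0.629, -0.004]
contact_force: [-30.5, 6.4, 17.2]
width: 0.0003
```

```bash
python3 loc.py 14
```

```text
16.85 [ 0.49014872 -0.21942694  0.10896077] [-0.1197 -0.0181] [-30.4631791    6.43741941  17.18574859]
```

View pics/t14.png

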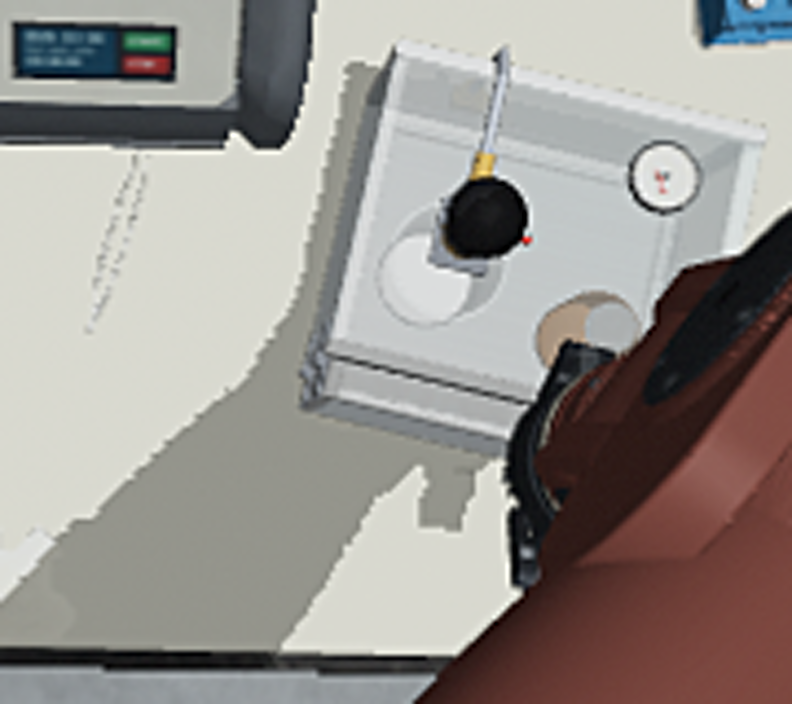

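View pics/w14.png

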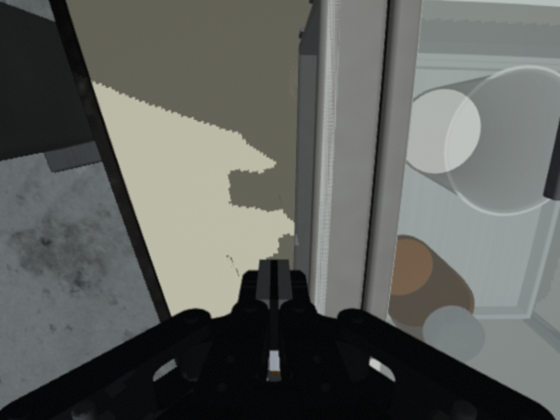

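arm_command --rows '[[[0, 0, 0], [0, -8, 0], 0], [[0, 0, 0], [0, -20, 0], 0], [[0, 0, 0], [0, -20, -30], 0], [[0, 0, 0], [-40, 0, -30], 0], [[0, 0, 0], [-40, 0, -30], 0]]'

```text
time: 17.45
ee_pos: [0.4308, -0.2892, 0.2007]
ee_rot: [0.001, 0.776, 0.63, 0.0]
contact_force: [0.8, -0.6, -0.4]
width: 0.0
```

arm_command --rows '[[[0, 0, 0], [-40, 5, -10], 0], [[0, 0, 0], [-20, 5, 0], 0], [[0, 0, 0], [0, 0, 0], 0]]'

```text
time: 17.75
ee_pos: [0.4282, -0.3525, 0.2095]
ee_rot: [0.001, 0.778, 0.628, -0.0]
contact_force: [-0.9, 0.3, -0.3]
width: -0.0002
```

```bash
python3 loc.py 15
```

```text
17.75 [ 0.42815236 -0.35252512  0.20951096] [-0.1527 -0.1612] [-0.86538219  0.32196582 -0.25315395]
```

View pics/w15.png

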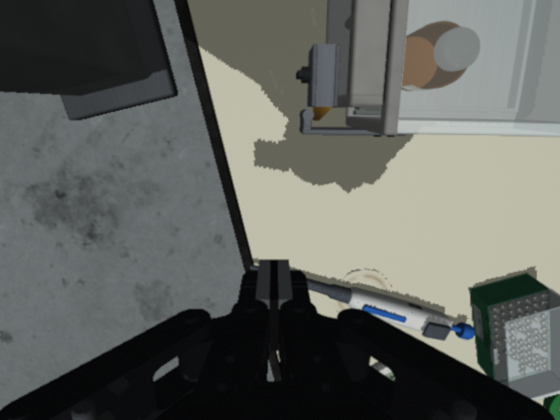

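View pics/t15.png

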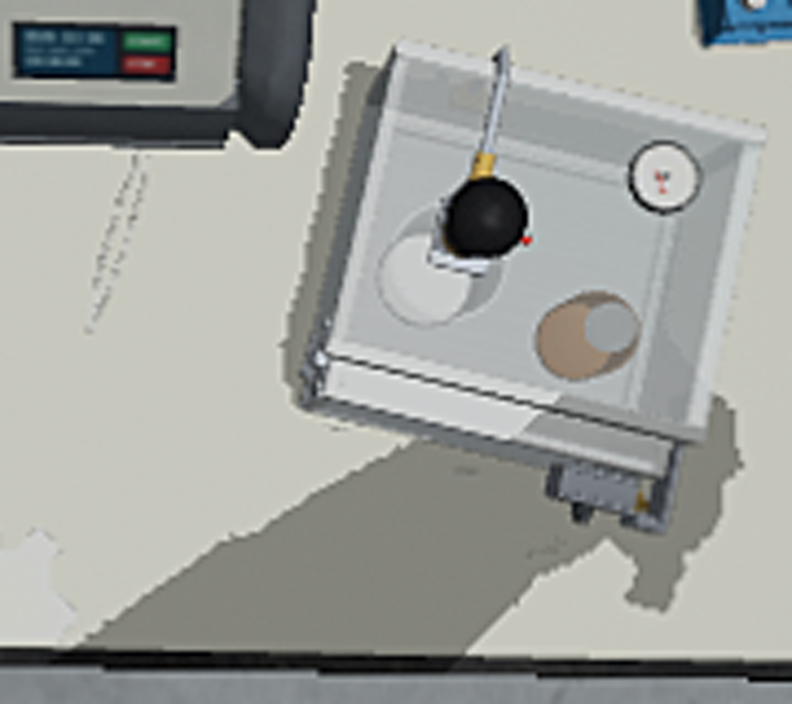

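arm_command --rows '[[[0, 0, 0], [5, 0, -45], 85], [[0, 0, 0], [25, 24, -25], 85], [[0, 0, 0], [34, 35, 0], 85], [[0, 0, 0], [34, 40, 0], 85], [[0, 0, 0], [0, 30, 0], 85]]'

```text
time: 18.35
ee_pos: [0.5754, -0.2767, 0.2801]
ee_rot: [0.0, 0.775, 0.631, 0.001]
contact_force: [-0.5, -0.9, 0.2]
width: 0.0727
```

```bash
cat >> loc.py <<'E'
    s=status.sense()
    for cam in ('wrist','top'):
        for d in models.masks_of(cam,'knob_center')[:2]:
            ys,xs=np.nonzero(d['region']); print(cam,d['confidence'],d['position'],(xs.min(),xs.max(),ys.min(),ys.max()), watz(d['position'],s,.184) if cam=='wrist' else atz('top',d['position'],.184))
E
python3 loc.py 16
```

```text
18.35 [ 0.57537075 -0.27666567  0.28014078] [-0.0244 -0.0564] [-0.50638292 -0.90048003  0.24061161]
wrist 0.9 [299.8, 69.6] (np.int64(268), np.int64(332), np.int64(32), np.int64(115)) [ 0.61063458 -0.18589683  0.184     ]
top 0.53 [360.0, 177.8] (np.int64(351), np.int64(369), np.int64(170), np.int64(188)) [ 0.61455473 -0.18177263  0.184     ]
```

View pics/w16.png

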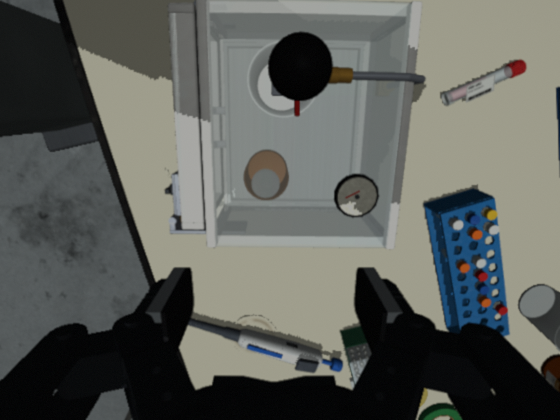

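```bash
python3 - <<'E'
from h import *
s=status.sense(); print(s['ee_pos'],watz((300,66),s,.184))
E
python3 plan.py .611 -.182 .25 1.361 3
```

```text
[ 0.57287517 -0.28013394  0.27853919] [ 0.60912364 -0.18481169  0.184     ]
t 18.55 pos [ 0.5729 -0.2801  0.2785] yaw 1.364 F [-0.2 -0.3 -0.3] w 0.085 q [-0.66  0.24  0.3   1.64 -0.    1.12]
n 3 rotvec total [-0.001 -0.001  0.003] per row [-0.    -0.     0.001]
[34.6, 5.7, 9.5]
[34.6, 5.7, 9.5]
[34.6, 5.7, 9.5]
```

arm_command --rows '[[[0, 0, 0], [35, 6, 10], 85], [[0, 0, 0], [35, 6, 10], 85], [[0, 0, 0], [33, 5, 10], 85], [[0, 0, 0], [0, 0, 0], 85], [[0, 0, 0], [0, 0, 0], 85]]'

```text
time: 19.05
ee_pos: [0.6099, -0.1837, 0.2498]
ee_rot: [0.0, 0.777, 0.63, -0.0]
contact_force: [0.1, -1.4, 0.6]
width: 0.0848
```

```bash
python3 loc.py 17; python3 plan.py .611 -.182 .18 1.361 3
```

```text
19.05 [ 0.60992495 -0.1836807   0.24984999] [-0.01    0.0418] [ 0.07733189 -1.44045298  0.59296704]
wrist 0.93 [276.6, 234.9] (np.int64(243), np.int64(308), np.int64(196), np.int64(265)) [ 0.6117953  -0.18485797  0.184     ]
top 0.41 [353.9, 172.8] (np.int64(351), np.int64(357), np.int64(171), np.int64(178)) [ 0.62504148 -0.16860236  0.184     ]
t 19.25 pos [ 0.6102 -0.1854  0.25  ] yaw 1.36 F [-0.4  0.5  0.1] w 0.085 q [-0.5   0.22  0.24  1.58 -0.    1.28]
n 3 rotvec total [ 0.001  0.001 -0.001] per row [ 0.  0. -0.]
[1.2, 0.0, 23.3]
[1.2, 0.0, 23.3]
[1.2, 0.0, 23.3]
```

View pics/w17.png

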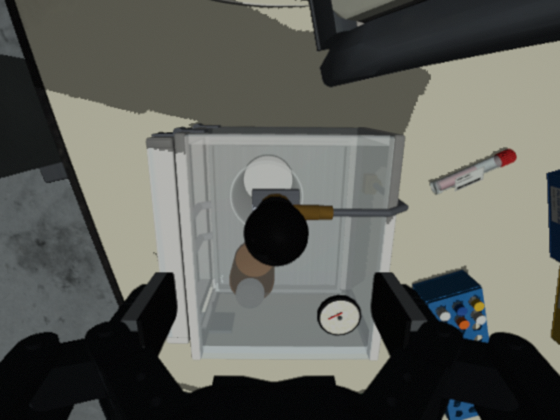

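arm_command --rows '[[[0, 0, 0], [2, 1, 24], 85], [[0, 0, 0], [0, 0, 24], 85], [[0, 0, 0], [0, 0, 23], 85], [[0, 0, 0], [0, 0, 0], 60], [[0, 0, 0], [0, 0, 0], 50]]' --grip_force 60

```text
time: 19.75
ee_pos: [0.6117, -0.1832, 0.1789]
ee_rot: [-0.0, 0.777, 0.629, -0.0]
contact_force: [0.1, -0.8, 0.3]
width: 0.0587
```

```bash
python3 loc.py 18; python3 plan.py .611 -.182 .179 1.361 3
```

```text
19.75 [ 0.61168492 -0.18318806  0.17886399] [-0.0084  0.0426] [ 0.06882375 -0.75127272  0.27362857]
wrist 0.74 [275.6, 293.7] (np.int64(225), np.int64(321), np.int64(232), np.int64(346)) [ 0.6133038  -0.18253942  0.184     ]
top 0.7 [171.4, 221.8] (np.int64(163), np.int64(189), np.int64(209), np.int64(232)) [0.51104359 0.21518273 0.184     ]
t 19.95 pos [ 0.6126 -0.1831  0.18  ] yaw 1.362 F [ 0.5  1.2 -0.3] w 0.0499 q [-0.49  0.22  0.1   1.45 -0.    1.29]
n 3 rotvec total [0.002 0.001 0.001] per row [0.001 0.    0.   ]
[0.3, -0.6, 0.3]
[0.3, -0.6, 0.3]
[0.3, -0.6, 0.3]
```

View pics/w18.png

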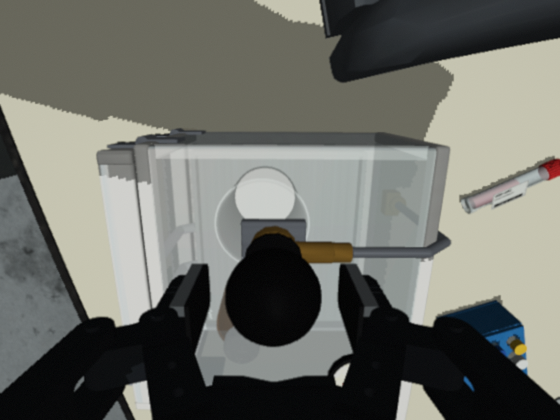

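arm_command --rows '[[[0, 0, 0], [0, 0, 0], 40], [[0, 0, 0], [0, 0, 0], 36], [[0, 0, 0], [0, 0, 0], 36], [[0, 0, 0], [0, 0, 0], 36]]' --grip_force 60

```text
time: 20.35
ee_pos: [0.6117, -0.1827, 0.1797]
ee_rot: [0.0, 0.777, 0.629, -0.0]
contact_force: [-6.2, 0.1, 7.7]
width: 0.0374
```

arm_command --rows '[[[0, 0, -0.08], [0, 0, 0], 36], [[0, 0, -0.1], [0, 0, 0], 36], [[0, 0, -0.1], [0, 0, 0], 36], [[0, 0, 0], [0, 0, 0], 36]]'

```text
time: 20.75
ee_pos: [0.6119, -0.1827, 0.1797]
ee_rot: [0.0, 0.68, 0.733, -0.0]
contact_force: [-4.8, 0.7, 6.2]
width: 0.0375
```

```bash
python3 loc.py 19; python3 plan.py .611 -.182 .179 1.361 3; python3 -c "
from h import *
s=status.sense();print(s['torque'],s['contact_force'])"
```

```text
20.75 [ 0.61191323 -0.18271187  0.17970947] [-0.0082  0.0431] [-4.82057171  0.71101263  6.2224877 ]
wrist 0.85 [273.5, 294.0] (np.int64(227), np.int64(320), np.int64(232), np.int64(346)) [ 0.61158823 -0.18162435  0.184     ]
t 20.95 pos [ 0.6119 -0.1827  0.1797] yaw 1.642 F [-4.9  0.1  6.2] w 0.0376 q [-0.49  0.22  0.1   1.46 -0.    1.01]
n 3 rotvec total [0.001 0.001 0.281] per row [0.    0.    0.094]
[0.3, -0.3, 0.2]
[0.2, -0.3, 0.2]
[0.2, -0.3, 0.2]
[0.14212382 0.88348404 0.08276559] [-4.89447998  0.08641474  6.21495284]
```

View pics/w19.png

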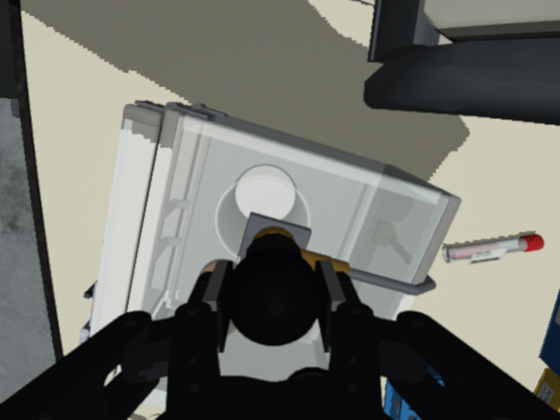

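arm_command --rows '[[[0, 0, -0.1], [0, 0, 0], 36], [[0, 0, -0.12], [0, 0, 0], 36], [[0, 0, -0.12], [0, 0, 0], 36], [[0, 0, -0.12], [0, 0, 0], 36], [[0, 0, -0.12], [0, 0, 0], 36]]'

```text
time: 21.45
ee_pos: [0.6124, -0.1825, 0.1797]
ee_rot: [0.001, 0.442, 0.897, 0.0]
contact_force: [-0.9, 1.4, 4.9]
width: 0.0372
```

arm_command --rows '[[[0, 0, -0.12], [0, 0, 0], 36], [[0, 0, -0.12], [0, 0, 0], 36], [[0, 0, -0.1], [0, 0, 0], 36], [[0, 0, -0.1], [0, 0, 0], 36], [[0, 0, 0], [0, 0, 0], 36]]'

```text
time: 21.95
ee_pos: [0.6126, -0.1822, 0.1798]
ee_rot: [0.001, 0.236, 0.972, 0.0]
contact_force: [-0.2, 2.4, 5.1]
width: 0.0372
```

```bash
python3 plan.py .611 -.182 .179 1.361 3; python3 -c "
from h import *
s=status.sense();print(s['torque'],s['contact_force'])"; python3 loc.py 20
```

```text
t 21.95 pos [ 0.6126 -0.1822  0.1798] yaw 2.666 F [-0.2  2.4  5.1] w 0.0372 q [-0.49  0.22  0.1   1.45  0.   -0.02]
n 3 rotvec total [2.000e-03 1.000e-03 1.305e+00] per row [0.001 0.    0.435]
[0.5, -0.2, 0.3]
[0.4, -0.4, 0.3]
[0.2, -0.5, 0.3]
[0.72534407 0.08667605 0.05181789] [-0.24991896  2.4061932   5.0608712 ]
21.95 [ 0.61260432 -0.1821861   0.1797553 ] [-0.0077  0.0438] [-0.24991896  2.4061932   5.0608712 ]
wrist 0.81 [274.7, 298.7] (np.int64(227), np.int64(321), np.int64(232), np.int64(345)) [ 0.61363916 -0.18229451  0.184     ]
```

View pics/w20.png

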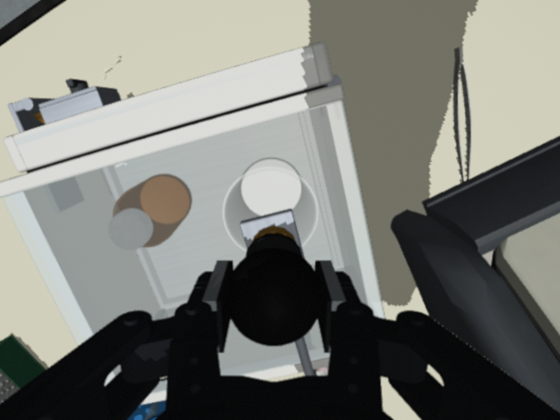

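arm_command --rows '[[[0, 0, -0.06], [0, 0, 0], 36], [[0, 0, -0.06], [0, 0, 0], 36], [[0, 0, -0.06], [0, 0, 0], 36], [[0, 0, -0.05], [0, 0, 0], 36], [[0, 0, -0.05], [0, 0, 0], 36]]'

```text
time: 22.65
ee_pos: [0.613, -0.1821, 0.1797]
ee_rot: [0.001, 0.099, 0.995, 0.0]
contact_force: [-8.2, 5.4, 11.7]
width: 0.0375
```

```bash
python3 plan.py .611 -.182 .179 1.361 3; python3 -c "
from h import *
s=status.sense();print(s['torque'],s['contact_force'])"
```

```text
t 22.65 pos [ 0.613  -0.1821  0.1797] yaw 2.944 F [-8.2  5.4 11.7] w 0.0375 q [-0.49  0.22  0.1   1.45  0.   -0.3 ]
n 3 rotvec total [3.000e-03 1.000e-03 1.583e+00] per row [0.001 0.    0.528]
[0.7, -0.1, 0.2]
[0.5, -0.4, 0.2]
[0.2, -0.6, 0.2]
[1.13630568 1.52126695 0.11294332] [-8.18681037  5.36398208 11.68066505]
```

arm_command --rows '[[[0, 0, 0], [0, 0, 0], 60], [[0, 0, 0], [0, 0, 0], 85], [[0, 0, 0], [0, 0, 0], 85], [[0, 0, 0], [0, 0, -30], 85], [[0, 0, 0], [0, 0, -45], 85]]'

```text
time: 23.15
ee_pos: [0.6106, -0.182, 0.2509]
ee_rot: [-0.003, 0.1, 0.995, 0.001]
contact_force: [1.1, -0.6, -0.1]
width: 0.0852
```

arm_command --rows '[[[0, 0, 0], [30, 0, -20], 85], [[0, 0, 0], [45, 0, 0], 85], [[0, 0, 0], [45, 0, 0], 85], [[0, 0, 0], [45, 0, 0], 85], [[0, 0, 0], [0, 0, 0], 85]]'

```text
time: 23.65
ee_pos: [0.4463, -0.1482, 0.2735]
ee_rot: [-0.0, 0.1, 0.995, -0.0]
contact_force: [0.3, -0.7, 0.3]
width: 0.0852
```

```bash
python3 loc.py 21
python3 - <<'E'
from h import *
im=viewer.camera('scene'); crop(im,240,120,400,280,4,'pics/s21.png')
E
```

```text
23.65 [ 0.44634985 -0.14823843  0.27354097] [-0.1773  0.0424] [ 0.29126697 -0.69341564  0.26271754]
wrist 0.7 [273.0, 374.9] (np.int64(260), np.int64(288), np.int64(369), np.int64(380)) [ 0.57633417 -0.17635679  0.184     ]
top 0.67 [358.0, 179.4] (np.int64(351), np.int64(369), np.int64(170), np.int64(188)) [ 0.61097322 -0.17746985  0.184     ]
```

View pics/w21.png

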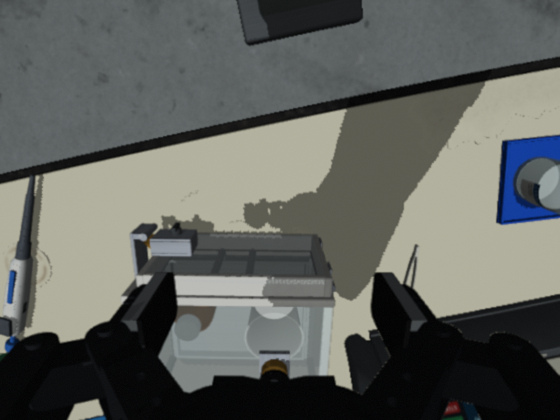

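View pics/s21.png

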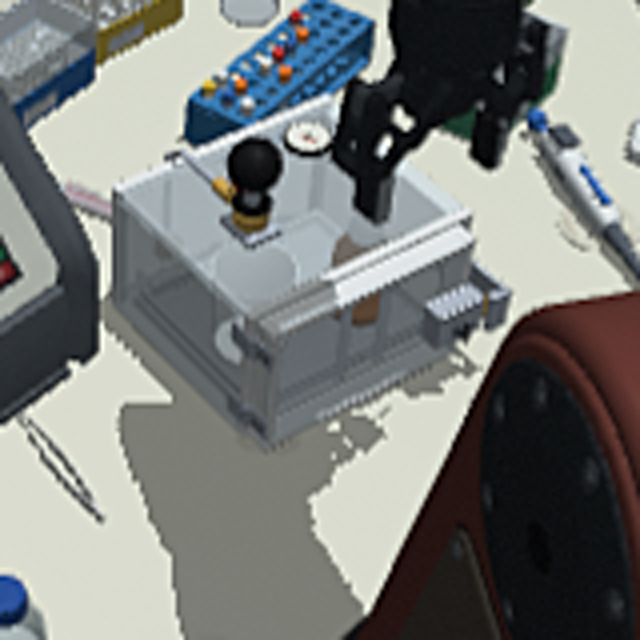

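View pics/t21.png

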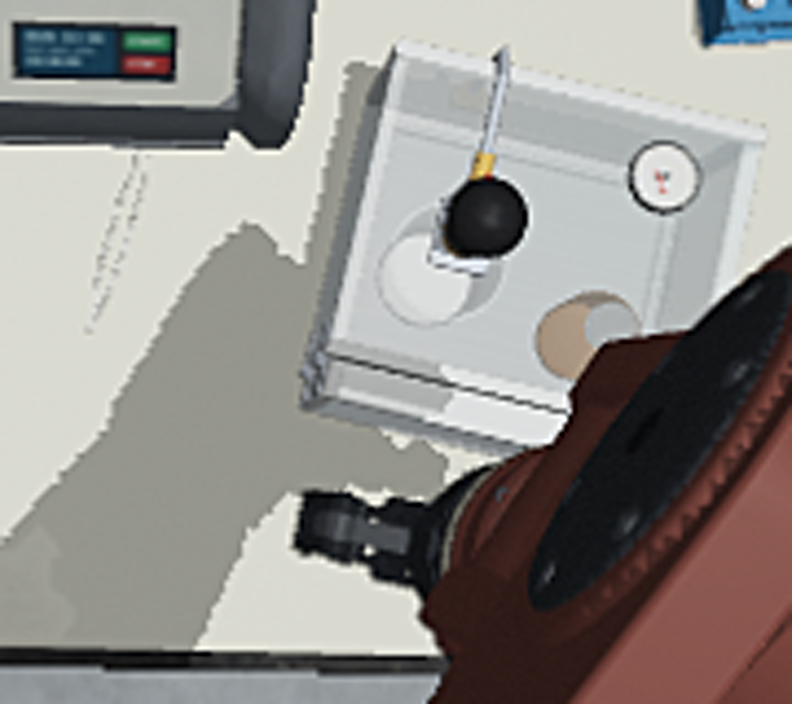

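```bash
python3 plan.py .65 -.297 .28 1.36 11
```

```text
t 23.9 pos [ 0.4511 -0.1503  0.2733] yaw 2.942 F [0.6 0.6 0.4] w 0.0854 q [-0.6  -0.27 -0.21  1.63 -0.   -0.4 ]
n 11 rotvec total [0.    0.    1.582] per row [0.    0.    0.144]
[-20.4, -9.5, -0.6]
[-21.5, -6.5, -0.6]
[-22.2, -3.3, -0.6]
[-22.5, -0.1, -0.6]
[-22.3, 3.1, -0.6]
[-21.6, 6.3, -0.6]
[-20.5, 9.3, -0.6]
[-18.9, 12.1, -0.6]
[-17.0, 14.7, -0.6]
[-14.7, 17.0, -0.6]
[-12.1, 18.9, -0.6]
```

arm_command --rows '[[[0, 0, 0.144], [-20, -9, 0], 85], [[0, 0, 0.144], [-22, -6, 0], 85], [[0, 0, 0.144], [-22, -3, 0], 85], [[0, 0, 0.144], [-22, 0, 0], 85], [[0, 0, 0.144], [-22, 3, 0], 85]]'

```text
time: 24.4
ee_pos: [0.542, -0.2157, 0.2723]
ee_rot: [-0.0, 0.446, 0.895, 0.0]
contact_force: [-0.2, -0.3, 0.2]
width: 0.0848
```

arm_command --rows '[[[0, 0, 0.144], [-22, 6, 0], 85], [[0, 0, 0.144], [-20, 9, 0], 85], [[0, 0, 0.144], [-19, 12, 0], 85], [[0, 0, 0.144], [-17, 15, 0], 85], [[0, 0, 0.144], [-15, 17, 0], 85]]'

```text
time: 24.9
ee_pos: [0.632, -0.2831, 0.2717]
ee_rot: [-0.001, 0.733, 0.68, -0.0]
contact_force: [0.6, 0.5, -0.8]
width: 0.0847
```

arm_command --rows '[[[0, 0, 0.144], [-12, 19, -5], 85], [[0, 0, 0], [0, 0, 0], 85]]'

```text
time: 25.1
ee_pos: [0.6505, -0.2973, 0.275]
ee_rot: [-0.001, 0.78, 0.626, -0.0]
contact_force: [0.2, 0.3, -0.8]
width: 0.0852
```

```bash
python3 loc.py 22
python3 - <<'E'
import cv2
im=cv2.imread('pics/w22.png'); cv2.imwrite('pics/w22c.png',cv2.resize(im[0:200,180:430],None,fx=3,fy=3,interpolation=cv2.INTER_CUBIC))
E
```

```text
25.1 [ 0.65050945 -0.29728692  0.2749731 ] [ 0.0533 -0.0609] [ 0.21818634  0.2500112  -0.76579539]
wrist 0.65 [172.5, 62.7] (np.int64(135), np.int64(226), np.int64(23), np.int64(95)) [ 0.60984305 -0.18226187  0.184     ]
wrist 0.25 [89.1, 107.4] (np.int64(61), np.int64(117), np.int64(0), np.int64(227)) [ 0.54977047 -0.19565491  0.184     ]
top 0.57 [359.6, 176.5] (np.int64(352), np.int64(368), np.int64(171), np.int64(187)) [ 0.61734918 -0.18090613  0.184     ]
```

View pics/w22c.png

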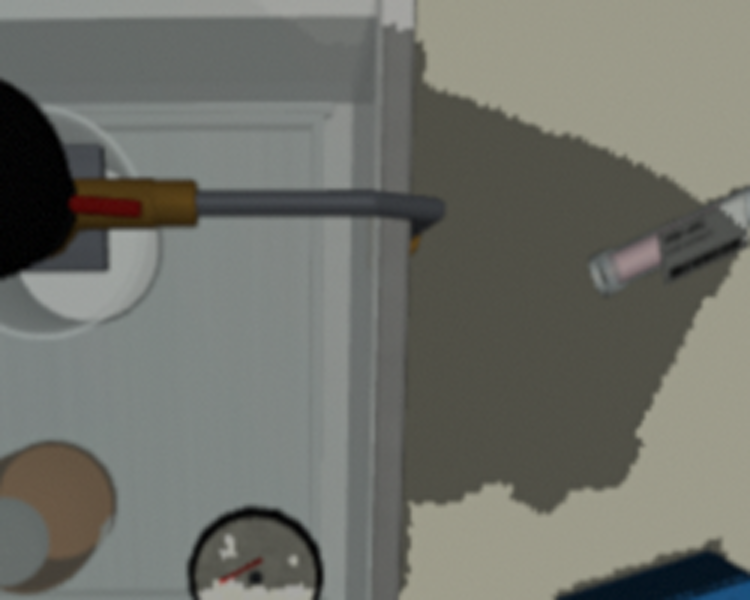

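Run:
```python
from h import *
from plan import *
im=cv2.imread('pics/w22.png').astype(int)
m=(im[:,:,2]>90)&(im[:,:,1]<40)&(im[:,:,0]<40); m[:, :195]=0; m[:,235:]=0; m[120:]=0
ys,xs=np.nonzero(m); print(len(xs),xs.min(),xs.max(),ys.min(),ys.max())
s=status.sense()
P=np.array([watz((x,y),s,.155)[:2] for x,y in zip(xs,ys)]); c=P.mean(0)
v=np.linalg.svd(P-c)[2][0]; v*=np.sign(v[0]); print('axis dir',np.arctan2(v[1],v[0])+.2094+np.pi/2)
k=np.array([.6107,-.1815]); 
for k in ([.6107,-.1805],[.6117,-.1825],[.6117,-.183]):
    d=c-k; print('from knob',np.arctan2(d[1],d[0])+.2094+np.pi/2)
```

```text
Traceback (most recent call last):
ValueError: zero-size array to reduction operation minimum which has no identity
```

Run:
```python
from h import *
im=cv2.imread('pics/w22.png').astype(int)
m=(im[:,:,2]>2.5*im[:,:,1])&(im[:,:,2]>2.5*im[:,:,0])&(im[:,:,2]>60); m[:, :195]=0; m[:,235:]=0; m[120:]=0
ys,xs=np.nonzero(m); print(len(xs),xs.min(),xs.max(),ys.min(),ys.max())
s=status.sense()
P=np.array([watz((x,y),s,.155)[:2] for x,y in zip(xs,ys)]); c=P.mean(0)
v=np.linalg.svd(P-c)[2][0]; v*=np.sign(v[0]); print('axis dir',np.arctan2(v[1],v[0])+.2094+np.pi/2)
for k in ([.6107,-.1805],[.6117,-.1825],[.6117,-.183]):
    d=c-k; print('from knob',np.arctan2(d[1],d[0])+.2094+np.pi/2)
```

```text
122 204 226 65 71
axis dir 1.4859479082757012
from knob 1.4828215472787636
from knob 1.5696205027655512
from knob 1.5959396918013695
```

Run:
```python
from h import *
im=viewer.camera('scene'); crop(im,160,120,360,330,3,'pics/s23.png'); print(status.sense()['contact_force'],status.sense()['time'])
```

```text
[ 0.24912177 -0.05949     0.03721736] 25.35
```

View pics/s23.png

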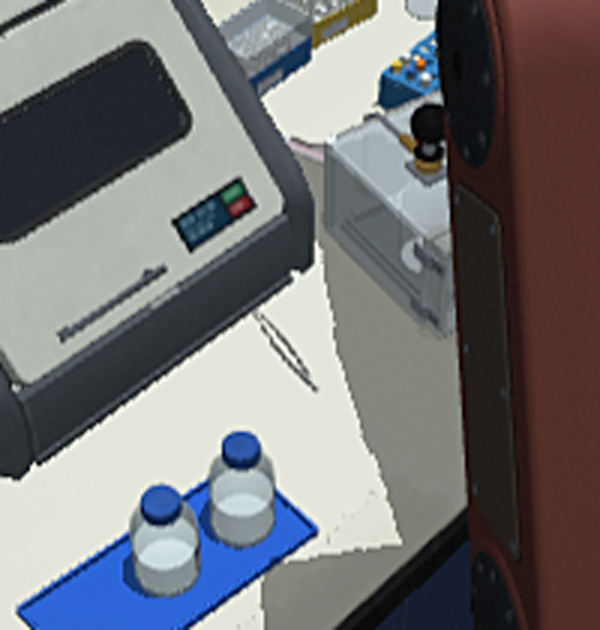

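View pics/w22.png

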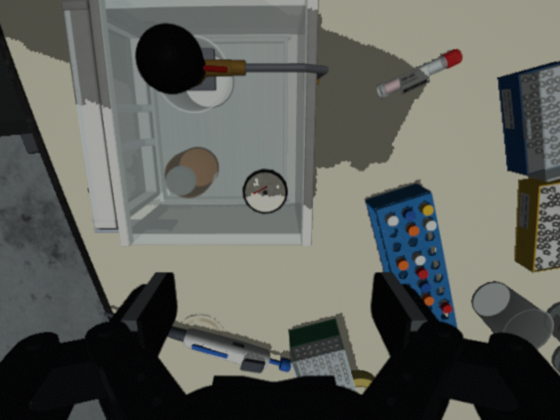

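All is in place: door shut, bottle and beaker standing, pointer (px 204–226, row 68) along the pipe, and the other two bottles standing in the spill tray.

```bash
python3 -c "
from station import order,status
print(status.sense()['time']); print(order.hand_in())"
```

```text
25.35
the job is handed in; nothing more can be done
None
```

The job is done and handed in at 25.35 s of the 72 s allowed. The system gives no verdict.

- **Bottle and tray:** I stood the amber bottle upright on the right half of the pulled-out tray. I then slid the tray in until it met its hard stop, about 43 N along the push. Pictures show the bottle and the beaker both upright inside.
- **Door:** I swung it shut and pressed it against its stop, about 31 N. After backing off, the wrist and top pictures show the door parallel to the front and the brass tongue behind the keeper. I judged the latch from those pictures; there was no direct reading of it.
- **Purge knob:** With the door latched, I gripped the knob and turned my hand 1.58 rad counter-clockwise. The force rose at the end, as expected at the stop.
- **Knob angle check:** The red pointer lies along the pipe and measures about 1.49 rad from its own axis; the nominal stop is 1.5. Measuring from the knob's centre was less certain, giving 1.48 to 1.60 depending on the centre estimate. The grip width also read a little small, 37 mm on a 40 mm ball.
- **Other bottles:** Both are still standing in the spill tray. At hand-in the arm was clear of everything, with about 0 N on the tool.

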